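# Empty the gauge tote into the cabinet and stack the tray on it

## Robot

A 6-joint arm with a two-finger parallel gripper is mounted at the origin on the work surface. World frame = base frame: x ahead of the robot, y to its left, z up, the work surface at z = 0. Lengths are in m, angles in rad, forces in N, time in s.
With the tool pointing down it reaches from about 0.35 to 0.775 m from the base axis. Payload 7.3 kg.
Tool frame: the origin (TCP) lies at the centre of the arm's flange, where the gripper is bolted on; the fingertips stand 178 mm ahead of it and the grasp point (between the pads) lies 159 mm ahead of it; z points along the fingers, y is the line along which they close (so a half turn about z gives the same grasp; the last joint's range is limited). The gripper opens to 92 mm and grips with 3 to 60 N. Pads are 19 mm wide; open, the fingers measure 130 mm over their backs; the gripper's body (75 mm by 190 mm) begins 47 mm behind the grasp point.
Start: joints at [-1.477, 0.342, 1.524, -0, 1.275, -0.146], TCP at [0.125, -0.51, 0.405] pointing down, gripper open.
Joint ranges: [-2.53, 2.53], [-0.77, 2.02], [0.04, 2.7], [-1, 4.14], [0.28, 2.66], [-3.11, 3.11]. Speed limits (rad/s): [2.57, 2.57, 3.14, 3.14, 3.14, 3.14].

## Interface

Orientations are given as [roll, pitch, yaw] about the fixed x, y, z axes, in that order (R = Rz(yaw) Ry(pitch) Rx(roll)).
In Python, from cell import robot gives the robot as it stands.
- The arm moves only by the shell command python3 drive.py 'ROWS' [OPENING] [FORCE]. ROWS is a JSON object whose key "motion" holds a list of rows, 1 to 8 of them, each of 6 numbers: dx, dy, dz in m, then a rotation vector rx, ry, rz in rad; each row shifts and turns the commanded pose from where the row before left it, along the tool's axes as they then stand; what a row does not reach is not made up. A row lasts 1/12 s, in which the tool goes at most 0.0417 m and 0.125 rad, less where a joint would pass 70% of its speed; a pose out of reach is approached as far as the arm can. OPENING is the finger opening in m, set as the command begins (- or left out keeps the last). The fingers move at their own pace and stop on an object; FORCE is the grip in N (left out, the last holds). Time passes only in rows, so rows that do not move let the fingers close. It prints the time, the measured TCP pose, the force, the opening and the grip force at its end. Input that does not fit is refused with a message, and nothing moves.
- robot.observe(): the state, without advancing time (a new reading comes with each control period).
- robot.read_camera(name): name is "side" or "top"; returns a dict with "image" (384x512x3 uint8, red, green, blue), "fx", "fy", "cx", "cy" (pixels), "k1" (the pictures are not rectified: a ray, as slopes to the right and down, at radius r is drawn at 1 + k1 r^2 times it, then the intrinsics apply), "pose" (4x4, takes a point from camera to world coordinates). Camera axes: x right, y down, z forward; pixel columns grow to the right and rows downward; lengths in m; the calibration is good to about 2 mm. A picture is of the moment at which its call begins. There is no depth.
- robot.hand_in(): hands the job in; it is judged then, once.
The state is a dict: "time": time; "qpos": joint angles; "qvel": joint speeds; "joint_efforts": joint torques, N m; "tool_pos": TCP position; "tool_rot": TCP orientation; "contact_force": force on the tool from outside, world axes, zero at the start; "torque": the same for the moment, N m; "opening": finger opening in m; "grip_force": force on a finger pad.
Only numpy, scipy, OpenCV 4.12 (cv2) and the standard library are available. Lean on these libraries where they do the work, as an engineer would, in place of code of your own. Each camera call takes 0.05 s, during which the arm holds its last target. There are 200 camera calls.

## Task

Empty the small black tote: hang every gauge standing in it on a hook of its own inside the grey cabinet, reaching in through the opening in its top without anything touching the frame around that opening. When all gauges hang, swing both wire bail arms of the tote fully in over it, then stack the tray of boards on the two arms, centred and square over the tote. Leave the marker cup, the board stack and the tape roll alone.

Things in the scene. Friction and masses are not known exactly. Their poses are not given: they have to be found in the camera images.
- cabinet: Grey steel gauge cabinet, fixed, 146 mm deep (x), 238 wide (y), 155 high, clear front and back; place and turn vary. Origin on the bench under the middle of the row of hook seats; x points away from the robot to its back, y along the row. The only way in is the opening in its top. Inside: front panel at x = -75 mm, back at +59, sides at y = +-111, floor 8 mm up.
- frame: The frame around the opening in the cabinet's top, same origin and axes as the cabinet: flat bars 12 mm thick, z = 143 to 155 mm. The clear opening spans x = -64 to +48 mm and y = -105 to +105 mm. Nothing may touch it.
- hooks: The four hooks inside (same origin and axes as the cabinet): 7 mm round steel rods, centreline 100 mm up, at y = -75, -25, +25, +75 mm, running from the back panel towards -x and ending at x = -14 mm (front face -17.5) in an upturned tip whose top is 112 mm up, 8.5 mm above the rod's top.
- tote: Small black tote, fixed to the bench, at a different spot and turn each time: 170 (x) x 180 (y) x 80 mm high, walls 6, floor 6. Origin under its centre. Grey slot racks inside, 51 mm high, in which the gauges stand upright: rows at y = -32 and +32 mm, places at x = -32.5 and +32.5 mm; a slot is 11 mm wide, 51 long.
- tray: Loose tray of tested circuit boards: 150 (x) x 176 (y) mm, walls 40 high, flat underside, about 0.45 kg, weight centred. Origin under its centre, on its underside. Along its middle (along x) a web carries a grip bar 110 long (x), 16 thick (y), from 58 to 82 mm up: the place to hold it. It starts on the bench, turned a little.
- marker_cup: White cup with markers, 72 mm across, 130 high. Bystander.
- board_stack: Stack of circuit boards 100 x 130 x 40 mm. Bystander.
- tape_roll: Roll of amber tape lying flat, 100 mm across, 30 high. Bystander.
- hook0_seat (a point): Seat of hook 0: the point on top of the rod, 14 mm behind the middle of the upturned tip, on which the upper edge of a gauge's window should rest; 103.5 mm above the bench, at cabinet x = 0, y = -75 mm.
- hook1_seat (a point): Seat of hook 1: the point on top of the rod, 14 mm behind the middle of the upturned tip, on which the upper edge of a gauge's window should rest; 103.5 mm above the bench, at cabinet x = 0, y = -25 mm.
- hook2_seat (a point): Seat of hook 2: the point on top of the rod, 14 mm behind the middle of the upturned tip, on which the upper edge of a gauge's window should rest; 103.5 mm above the bench, at cabinet x = 0, y = 25 mm.
- hook3_seat (a point): Seat of hook 3: the point on top of the rod, 14 mm behind the middle of the upturned tip, on which the upper edge of a gauge's window should rest; 103.5 mm above the bench, at cabinet x = 0, y = 75 mm.
- gauge0: Board gauge (all alike; one may be absent): upright aluminium plate 8 thick (x), 44 wide (y), 80 mm high, 90 g, with a window 24 wide, from 42 to 70 mm up; on top a white grip tab 12 thick (x), 24 wide, 80 to 114 mm up. Origin under its centre. Starts upright on the tote's floor in a slot, thickness along the tote's y, may lean a few degrees. Hangs by its window, either way round.
- gauge0_eye (a point): Middle of the upper edge of the gauge's window, 70 mm above its origin; the place to grip the tab is 28 mm above this point.
- gauge1: Board gauge (all alike; one may be absent): upright aluminium plate 8 thick (x), 44 wide (y), 80 mm high, 90 g, with a window 24 wide, from 42 to 70 mm up; on top a white grip tab 12 thick (x), 24 wide, 80 to 114 mm up. Origin under its centre. Starts upright on the tote's floor in a slot, thickness along the tote's y, may lean a few degrees. Hangs by its window, either way round.
- gauge1_eye (a point): Middle of the upper edge of the gauge's window, 70 mm above its origin; the place to grip the tab is 28 mm above this point.
- gauge2: Board gauge (all alike; one may be absent): upright aluminium plate 8 thick (x), 44 wide (y), 80 mm high, 90 g, with a window 24 wide, from 42 to 70 mm up; on top a white grip tab 12 thick (x), 24 wide, 80 to 114 mm up. Origin under its centre. Starts upright on the tote's floor in a slot, thickness along the tote's y, may lean a few degrees. Hangs by its window, either way round.
- gauge2_eye (a point): Middle of the upper edge of the gauge's window, 70 mm above its origin; the place to grip the tab is 28 mm above this point.
- gauge3: Board gauge (all alike; one may be absent): upright aluminium plate 8 thick (x), 44 wide (y), 80 mm high, 90 g, with a window 24 wide, from 42 to 70 mm up; on top a white grip tab 12 thick (x), 24 wide, 80 to 114 mm up. Origin under its centre. Starts upright on the tote's floor in a slot, thickness along the tote's y, may lean a few degrees. Hangs by its window, either way round.
- gauge3_eye (a point): Middle of the upper edge of the gauge's window, 70 mm above its origin; the place to grip the tab is 28 mm above this point.
- bail_a (a joint): Bail arm at the tote's +y end: U of 10 mm round rod, bar 190 mm long along the tote's x on two 40 mm legs, hinged about a line along x at tote y = +85, z = 90 mm. 0 = fully out (legs point outwards, 0.35 rad above level), 2.79 rad = fully in (legs level inwards; bar at y = +45, its top 95 mm up). Starts at 0 to 0.5. Light friction, no spring: stays about where left or sinks.
- bail_a_bar (a point): Middle of the bar of the bail arm at the +y end, on the rod's axis: the place to pinch it from above.
- bail_b (a joint): Bail arm at the tote's -y end: U of 10 mm round rod, bar 190 mm long along the tote's x on two 40 mm legs, hinged about a line along x at tote y = -85, z = 90 mm. 0 = fully out (legs point outwards, 0.35 rad above level), 2.79 rad = fully in (legs level inwards; bar at y = -45, its top 95 mm up). Starts at 0 to 0.5. Light friction, no spring: stays about where left or sinks.
- bail_b_bar (a point): Middle of the bar of the bail arm at the -y end, on the rod's axis: the place to pinch it from above.

How it is judged:
On the way, in this order (a step that is already met when the one before it is completed fails the run):
1. every gauge present hangs, let go, on a hook of its own ((distance between gauge0_eye and hook0_seat below 0.014 m or distance between gauge0_eye and hook1_seat below 0.014 m or distance between gauge0_eye and hook2_seat below 0.014 m or distance between gauge0_eye and hook3_seat below 0.014 m) and contact force between each of gauge0, gauge1, gauge2, gauge3 and hooks above 0.1 N and angle between each of gauge0, gauge1, gauge2, gauge3's own z axis and vertical below 0.25 rad and contact force between each of gauge0, gauge1, gauge2, gauge3 and the fingers below 0.05 N and (distance between gauge1_eye and hook0_seat below 0.014 m or distance between gauge1_eye and hook1_seat below 0.014 m or distance between gauge1_eye and hook2_seat below 0.014 m or distance between gauge1_eye and hook3_seat below 0.014 m) and (distance between gauge2_eye and hook0_seat below 0.014 m or distance between gauge2_eye and hook1_seat below 0.014 m or distance between gauge2_eye and hook2_seat below 0.014 m or distance between gauge2_eye and hook3_seat below 0.014 m) and (distance between gauge3_eye and hook0_seat below 0.014 m or distance between gauge3_eye and hook1_seat below 0.014 m or distance between gauge3_eye and hook2_seat below 0.014 m or distance between gauge3_eye and hook3_seat below 0.014 m) and distance between each of gauge1_eye, gauge2_eye, gauge3_eye and gauge0_eye above 0.035 m and distance between each of gauge2_eye, gauge3_eye and gauge1_eye above 0.035 m and distance between gauge3_eye and gauge2_eye above 0.035 m), for 0.3 s.
2. both bail arms are swung fully in (value of joint each of bail_a, bail_b above 2.67 rad), for 0.2 s.
3. the tray rests on the two arms, centred and square, let go (horizontal distance between tray and tote below 0.018 m and angle between the x axis of tray and the x axis of tote, either way round below 0.12 rad and angle between tray's own z axis and vertical below 0.08 rad and height (world z) of tray between 0.085 and 0.105 m and contact force between tray and tote above 0.5 N and contact force between tray and the fingers below 0.05 N and linear speed of tray below 0.02 m/s), for 0.2 s.
At the end, for the whole second after the job is handed in: Every gauge present hangs upright on a hook of its own (upper window edge within 14 mm of the seat), both bail arms are within 0.12 rad of fully in, and the tray rests level on them, within 18 mm of centre over the tote and 0.12 rad of square; all released and at rest (all of step 1 and all of step 2 and all of step 3); the robot touches nothing.
It fails at once if anything touches the frame of the cabinet's opening (contact force between frame and anything else above 0.5 N).
It fails at once if the marker cup is moved by more than 3 cm (distance of marker_cup from where it was at the start of the episode above 0.03 m).
It fails at once if the board stack is moved by more than 3 cm (distance of board_stack from where it was at the start of the episode above 0.03 m).
It fails at once if the tape roll is moved by more than 3 cm (distance of tape_roll from where it was at the start of the episode above 0.03 m).
Of gauge0, gauge1, gauge2, gauge3 only 3 to 4 are there at a start; the rules pass over those that are not, and their reading is None.
At some moment in a run one of tray may be knocked a few centimetres aside while the robot is not near it.
It also fails if it takes over 210 s, if anything falls off the work surface, if the arm or the gripper's body presses on something with over 40 N, if the wrist force passes 120 N, or if a joint passes its speed limit or range.

## Working session

There is one attempt and no reset: what is moved stays moved. The work goes in short steps, Python scripts to look and compute and a shell command to move; the robot and the scene stay as the last step left them, time stands still between calls to the robot, and variables do not carry over. Pictures are saved under pics/ and viewed, at most 14 in all, crops included, and the job is handed in when it is done.

```bash
ls; mkdir -p pics; python3 - <<'E'
from cell import robot
import cv2,json
print(robot.observe())
for n in("side","top"):
    c=robot.read_camera(n); cv2.imwrite(f"pics/{n}0.png",cv2.resize(c["image"][:,:,::-1],(800,600),interpolation=cv2.INTER_CUBIC))
    print(n,c["fx"],c["fy"],c["cx"],c["cy"],c["k1"],c["pose"].tolist() if hasattr(c["pose"],"tolist") else c["pose"])
    cv2.imwrite(f"pics/{n}0raw.png",c["image"][:,:,::-1])
E
```

```text
cell.py
drive.py
pics
{'time': 0.0, 'qpos': array([-1.47698477e+00,  3.42702923e-01,  1.52499134e+00, -8.13572253e-06,
        1.27540987e+00, -1.46012617e-01]), 'qvel': array([-0.00075215,  0.00075149,  0.00022872, -0.00025347,  0.00116082,
       -0.00129046]), 'joint_efforts': array([ 2.40490772e-03, -4.31228650e+01, -2.44224858e+01,  7.18606822e-02,
        5.59013046e-02, -1.27049298e-04]), 'tool_pos': array([ 0.12470573, -0.50983697,  0.404064  ]), 'tool_rot': array([-3.14009612e+00, -2.12214885e-04,  2.39826389e-01]), 'contact_force': array([-0.25584459, -0.1148299 ,  0.58263165]), 'torque': array([ 0.05479933, -0.02142066,  0.02084034]), 'grip_force': 0.0, 'opening': 0.09149322270936197}
side 413.8579371177356 413.8579371177356 253.9512893091289 197.83233642855265 0.027897075387236115 [[0.9426669287332473, -0.22928335417180548, 0.24250403083733013, 0.35003763842585206], [-0.33340975167846476, -0.679075221695936, 0.6539837771415432, -0.711046059382494], [0.014730884506058497, -0.6973420873418882, -0.7165870597933844, 0.8425372585523375], [0.0, 0.0, 0.0, 1.0]]
top 431.85579501404595 431.85579501404595 251.55709572190497 187.51609387387825 -0.06369879535120417 [[0.011930046427788818, -0.9794278357568706, 0.20144177455742143, 0.4008079917263069], [-0.9999187110142237, -0.012591845902534997, -0.0020041907145447757, 0.0067346410350542065], [0.004499483957550846, -0.2014014894716, -0.97949844036769, 1.186682813774908], [0.0, 0.0, 0.0, 1.0]]
```
View pics/side0.png

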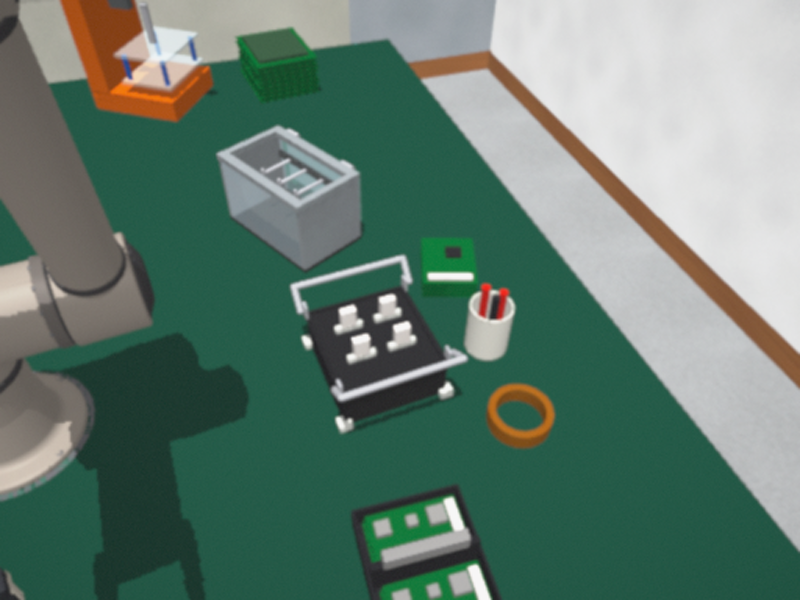

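View pics/top0.png

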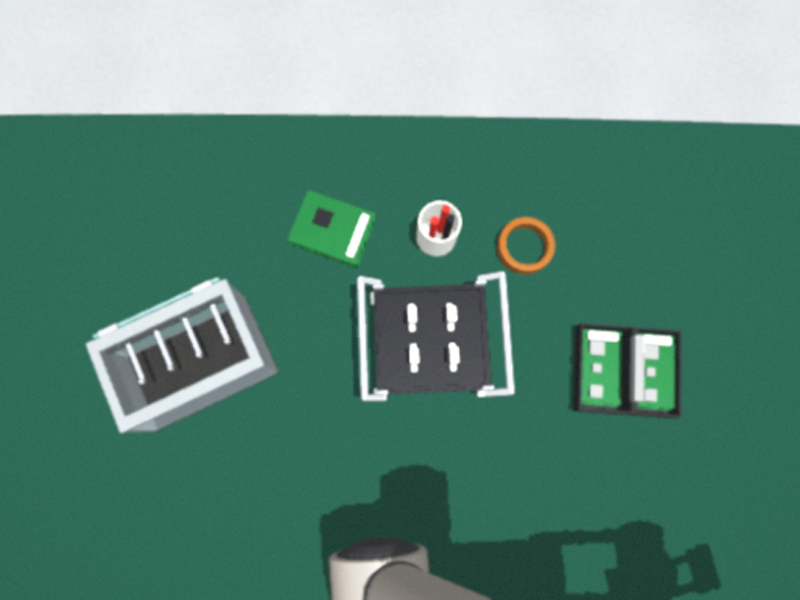

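The pictures show four white gauge tabs in the tote, at top-view pixels about (412,317), (452,317), (414,356) and (454,356). The cabinet is at the left, around (185,355), with its four hooks. The tray is at the right around (628,370), and the bails are at x≈365 and x≈505. Next I'll enlarge crops of the cabinet and tote from both views.

```bash
cat > crop.py <<'E'
import cv2,numpy as np
def crop(img,x0,y0,x1,y1,s,step=10):
    c=cv2.resize(img[y0:y1,x0:x1],None,fx=s,fy=s,interpolation=cv2.INTER_CUBIC)
    for x in range((x0+step-1)//step*step,x1,step):
        p=int((x-x0+.5)*s); cv2.line(c,(p,0),(p,5),(0,255,255),1); 
        c[::4,p]=(0,255,255)
        cv2.putText(c,str(x),(p+1,12),0,.32,(0,255,255),1)
    for y in range((y0+step-1)//step*step,y1,step):
        p=int((y-y0+.5)*s); c[p,::4]=(0,255,255)
        cv2.putText(c,str(y),(0,p-1),0,.32,(0,255,255),1)
    return c
def hstack(a,b):
    h=max(a.shape[0],b.shape[0]); P=lambda m:np.pad(m,((0,h-m.shape[0]),(0,0),(0,0)))
    return np.hstack([P(a),P(b)])
E
python3 - <<'E'
import cv2
from crop import *
t=cv2.imread('pics/top0raw.png');s=cv2.imread('pics/side0raw.png')
cv2.imwrite('pics/cab.png',hstack(crop(t,52,174,180,280,3),crop(s,135,76,235,176,4))[:, :800])
cv2.imwrite('pics/tote.png',hstack(crop(t,225,170,333,260,3.7),crop(s,183,160,303,282,3.3))[:, :800])
E
```

View pics/cab.png

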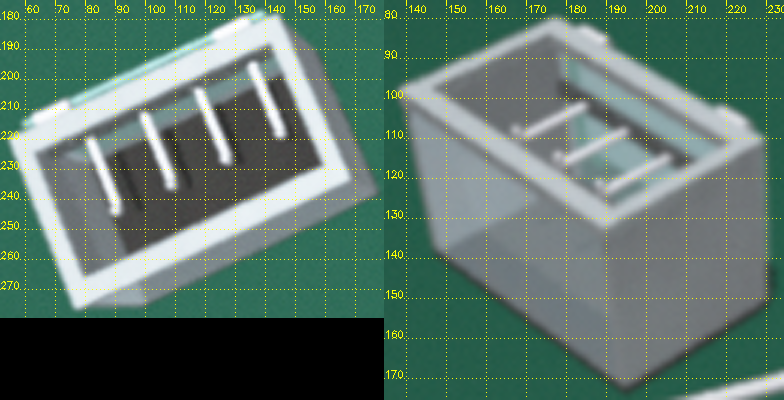

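View pics/tote.png

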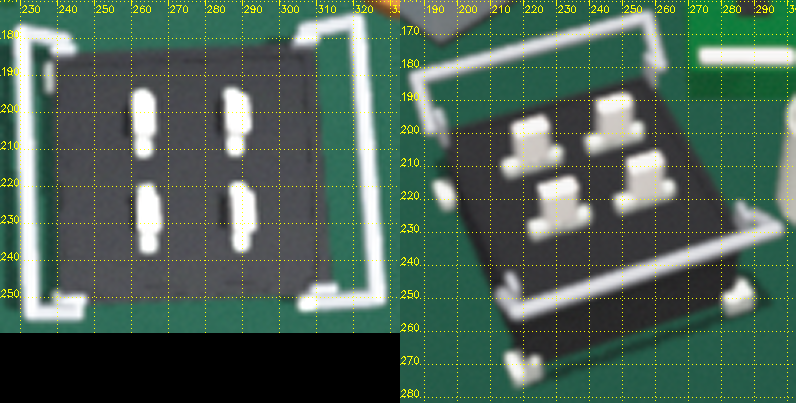

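The crops show the cabinet rim corners at top (77.5,276), (168,233.5), (144,178.5) and (54,222), with hook tips near (90.5,243.5), (109,235.5), (127,227) and (145,218.5). In the side view the rim corners are at (139,100), (190,132.5), (228.5,110) and (178,80). I'll fit the cabinet and enlarge the tabs and tray.

```bash
cat > geo.py <<'E'
import numpy as np
from scipy.optimize import least_squares
K={"side":(413.8579,253.9513,197.8323,0.0278971,np.array([[0.9426669287332473,-0.22928335417180548,0.24250403083733013,0.35003763842585206],[-0.33340975167846476,-0.679075221695936,0.6539837771415432,-0.711046059382494],[0.014730884506058497,-0.6973420873418882,-0.7165870597933844,0.8425372585523375],[0,0,0,1]])),
"top":(431.8558,251.5571,187.5161,-0.0636988,np.array([[0.011930046427788818,-0.9794278357568706,0.20144177455742143,0.4008079917263069],[-0.9999187110142237,-0.012591845902534997,-0.0020041907145447757,0.0067346410350542065],[0.004499483957550846,-0.2014014894716,-0.97949844036769,1.186682813774908],[0,0,0,1]]))}
def proj(c,P):
    f,cx,cy,k,T=K[c]; p=(np.atleast_2d(P)-T[:3,3])@T[:3,:3]; s=p[:,:2]/p[:,2:]
    s=s*(1+k*(s**2).sum(1,keepdims=True)); return s*f+[cx,cy]
def body(x,y,yaw,L):
    L=np.atleast_2d(np.array(L,float)); c,s=np.cos(yaw),np.sin(yaw)
    return np.c_[x+c*L[:,0]-s*L[:,1],y+s*L[:,0]+c*L[:,1],L[:,2]]
def tri(a,b):   # pixel in top, pixel in side -> point, residual px
    r=least_squares(lambda P:np.r_[proj("top",P)[0]-a,proj("side",P)[0]-b],[.5,0,.1]); return r.x,np.abs(r.fun).max()
def fit(obs,x0):  # obs: list (cam,(u,v),(lx,ly,lz) m)
    f=lambda q:np.concatenate([proj(c,body(*q,l))[0]-np.array(p) for c,p,l in obs])
    r=least_squares(f,x0,loss="soft_l1",f_scale=1); return r.x,f(r.x).reshape(-1,2)
E
python3 - <<'E'
from geo import *
import cv2
from crop import *
m=lambda *a:np.array(a)/1000
o=[("top",p,m(*l)) for p,l in [((77.5,276.2),(-81,119,155)),((168.2,233.5),(-81,-119,155)),((144.2,178.5),(65,-119,155)),((54.2,221.8),(65,119,155)),
((79.8,265.8),(-64,105,155)),((159.2,227.8),(-64,-105,155)),((142.2,188.5),(48,-105,155)),((63.5,224.2),(48,105,155)),
((90.5,243.5),(-14,75,112)),((108.8,235.5),(-14,25,112)),((126.8,227.2),(-14,-25,112)),((145.2,218.5),(-14,-75,112))]]
o+=[("side",p,m(*l)) for p,l in [((139.2,99.8),(-81,119,155)),((189.8,132.5),(-81,-119,155)),((228.5,109.8),(65,-119,155)),((177.8,80),(65,119,155)),
((194.8,172.5),(-81,-119,0)),((146.8,137.5),(-81,119,0)),((230.5,150),(65,-119,0)),
((168,108.5),(-14,75,112)),((178,115.5),(-14,25,112)),((188.8,122.2),(-14,-25,112))]]
q,r=fit(o,[.45,.3,.4]); print(q.round(4)); print(r.round(1).tolist())
for a,b in [((77.5,276.2),(139.2,99.8)),((168.2,233.5),(189.8,132.5)),((144.2,178.5),(228.5,109.8)),((90.5,243.5),(168,108.5)),((108.8,235.5),(178,115.5)),((126.8,227.2),(188.8,122.2))]: print(*[np.round(v,4) for v in tri(a,b)])
t=cv2.imread('pics/top0raw.png');s=cv2.imread('pics/side0raw.png')
A=hstack(crop(t,252,186,302,244,8),crop(s,208,180,272,238,6.2)); A=np.pad(A,((0,0),(0,max(0,800-A.shape[1])),(0,0)))[:,:800]
B=hstack(crop(s,222,306,322,384,4,),crop(t,364,204,440,270,4))
B=cv2.resize(B,None,fx=.0+1,fy=1)
cv2.imwrite('pics/tabs.png',A); cv2.imwrite('pics/tray.png',B[:, :800]); print(A.shape,B.shape)
E
```

```text
[0.5193 0.3453 0.4632]
[[-0.7, -0.1], [0.1, -0.8], [0.3, 0.6], [0.9, -1.0], [-0.2, 1.2], [0.9, 1.1], [-0.3, -0.8], [-0.6, 0.4], [-0.6, 0.3], [-0.6, -0.3], [-0.3, -0.6], [-0.5, -0.5], [-0.7, -1.0], [0.4, 0.8], [0.6, 1.9], [-0.7, 1.0], [0.4, 2.8], [0.6, 2.8], [0.0, 3.2], [-0.3, -0.3], [-0.1, -0.7], [-0.3, -0.5]]
[0.3941 0.4153 0.1515] 0.3279
[0.4984 0.202  0.1584] 0.2732
[0.6297 0.2667 0.1626] 0.3491
[0.4741 0.4049 0.1115] 0.0142
[0.4952 0.3604 0.1102] 0.1037
[0.5173 0.3162 0.1105] 0.3881
(464, 800, 3) (312, 704, 3)
```

View pics/tabs.png

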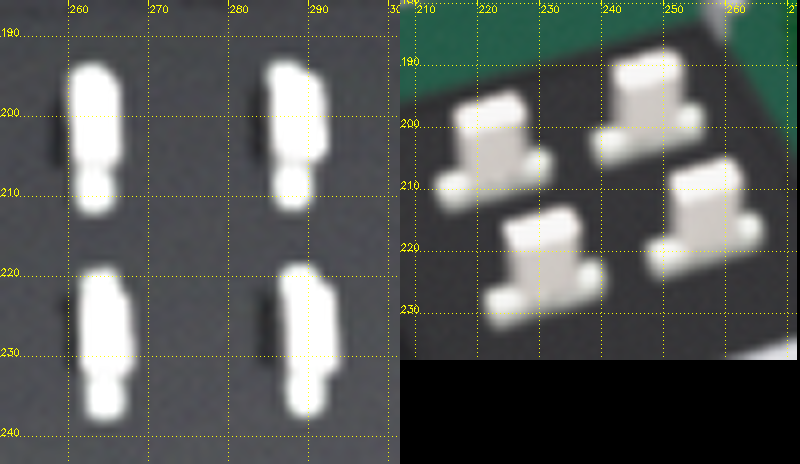

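Both crops are clear. The tab-top centres in the top view are at about (263.4,198.4), (287.8,198.1), (264.1,223.8) and (289.1,223.5). In the side view they are at (247.5,190.8), (256.9,208.9), (222,197.6) and (230.6,216.6). Three of the tabs lean slightly towards +y.

```bash
python3 - <<'E'
from geo import *
for n,a,b in [("UL",(263.4,198.4),(247.5,190.8)),("UR",(287.8,198.1),(256.9,208.9)),("LL",(264.1,223.8),(222,197.6)),("LR",(289.1,223.5),(230.6,216.6))]: print(n,*[np.round(v,4) for v in tri(a,b)])
T=lambda x,y:(x/3.7-.5+225,y/3.7-.5+170); S=lambda x,y:((x-400)/3.3-.5+183,y/3.3-.5+160)
print("bails +y far x, near x, -y")
B=[tri(T(*a),S(*b)) for a,b in [((22,35),(650,15)),((32,308),(413,75)),((357,22),(780,228)),((378,298),(517,312))]]
for b in B: print(np.round(b[0],4),round(b[1],2))
H=[tri(T(*a),S(*b)) for a,b in [((70,47),(655,75)),((82,305),(443,133)),((300,40),(740,212)),((302,303),(505,292))]]
for b in H: print(np.round(b[0],4),round(b[1],2))
E
```

```text
UL [ 0.5897 -0.025   0.1215] 1.0569
UR [ 0.5921 -0.0865  0.1178] 0.9995
LL [ 0.5247 -0.0271  0.1211] 1.5619
LR [ 0.5267 -0.0894  0.1172] 1.5189
bails +y far x, near x, -y
[0.6428 0.0577 0.1242] 0.85
[0.4536 0.0477 0.1263] 1.09
[ 0.6564 -0.1726  0.1161] 0.66
[ 0.4658 -0.1827  0.1159] 0.02
[0.6396 0.026  0.089 ] 0.3
[0.4616 0.0147 0.0917] 0.47
[ 0.6454 -0.1351  0.0965] 0.19
[ 0.4665 -0.1368  0.0794] 0.93
```

View pics/tray.png

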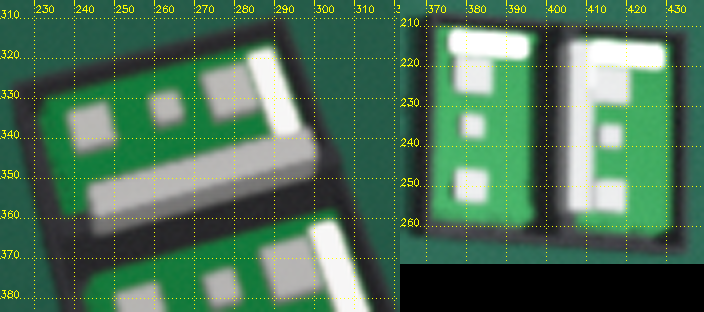

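```bash
python3 - <<'E'
from geo import *
import cv2
from crop import *
T=lambda x,y:(x/3.7-.5+225,y/3.7-.5+170); S=lambda x,y:((x-400)/3.3-.5+183,y/3.3-.5+160)
def bar(q,s,x): return (x,s*(.085+.04*np.cos(.35+q)),.09+.04*np.sin(.35+q))
obs=[("top",T(22,35),'a',.092),("side",S(650,15),'a',.092),("top",T(32,308),'a',-.092),("side",S(413,75),'a',-.092),
("top",T(357,22),'b',.092),("side",S(780,228),'b',.092),("top",T(378,298),'b',-.092),("side",S(517,312),'b',-.092)]
def f(p):
    return np.concatenate([proj(c,body(*p[:3],bar(p[3] if w=='a' else p[4],1 if w=='a' else -1,x)))[0]-uv for c,uv,w,x in obs])
r=least_squares(f,[.555,-.06,.05,.3,.3],loss="soft_l1",bounds=([.4,-.2,-.5,-.05,-.05],[.7,.2,.5,.6,.6])); p=r.x
print(p.round(4)); print(f(p).reshape(-1,2).round(1).tolist())
tabs={"UL":((263.4,198.4),(247.5,190.8)),"UR":((287.8,198.1),(256.9,208.9)),"LL":((264.1,223.8),(222,197.6)),"LR":((289.1,223.5),(230.6,216.6))}
tp={}
c,s=np.cos(p[2]),np.sin(p[2])
for n,(a,b) in tabs.items():
    g=lambda q:np.r_[proj("top",[*q,.114])[0]-a,proj("side",[*q,.114])[0]-b]
    r=least_squares(g,[.55,-.05]); d=r.x-p[:2]; tp[n]=r.x
    print(n,r.x.round(4),r.fun.round(1),"in tote",(c*d[0]+s*d[1]).round(4),(-s*d[0]+c*d[1]).round(4))
t=cv2.imread('pics/top0raw.png');sd=cv2.imread('pics/side0raw.png')
def ov(cam,img,x0,y0,x1,y1,sc):
    C=cv2.resize(img[y0:y1,x0:x1],None,fx=sc,fy=sc,interpolation=cv2.INTER_CUBIC)
    def poly(P,col,cl=True):
        uv=((proj(cam,P)-[x0,y0]+.5)*sc); cv2.polylines(C,[uv.round().astype(int)],cl,col,1)
    R=lambda a,b,z:[(-a,-b,z),(a,-b,z),(a,b,z),(-a,b,z)]
    poly(body(*p[:3],R(.085,.09,.08)),(0,0,255))
    poly(body(*p[:3],R(.085,.09,0)),(0,0,255))
    for q,sg in((p[3],1),(p[4],-1)):
        poly(body(*p[:3],[(-.092,sg*.085,.09),bar(q,sg,-.092),bar(q,sg,.092),(.092,sg*.085,.09)]),(255,0,0),False)
    for n in tp: poly(body(*tp[n],p[2],R(.012,.006,.114)),(0,0,255))
    return C
cv2.imwrite('pics/ov1.png',hstack(ov("top",t,222,168,334,262,3.6),ov("side",sd,183,158,303,284,3.3))[:, :800])
np.save('tote.npy',p)
E
```

```text
[ 0.5549 -0.0582  0.0513  0.5117  0.2565]
[[0.3, 0.2], [-1.5, 1.5], [-0.1, -0.3], [2.8, 1.1], [-0.6, 1.0], [-2.4, 1.0], [-1.1, -1.2], [1.3, -0.3]]
UL [ 0.5912 -0.0227] [-1.2  1.   1.3  1.1] in tote 0.0381 0.0336
UR [ 0.5928 -0.0855] [-0.7  1.   1.1  0.5] in tote 0.0365 -0.0292
LL [ 0.5257 -0.0249] [-1.2  1.5  1.8  1. ] in tote -0.0275 0.0347
LR [ 0.5272 -0.0885] [-0.7  1.5  1.5  0.3] in tote -0.0292 -0.0289
```

View pics/ov1.png

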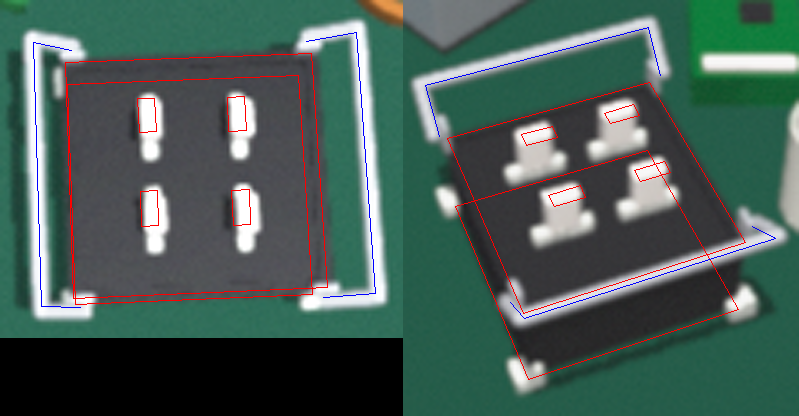

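The overlay shows the tote fit matches the rims and bails. The tabs stand on the 6 mm tote floor, so their tops are at z≈0.120, which agrees with the triangulated 0.117–0.121. I'll move above the near-right gauge (LR).

```bash
cat > to.py <<'E'
# to.py x y z yaw : grasp point target -> turn (rz about tool z) and shift after the turn in tool axes
import sys,numpy as np
from cell import robot
from scipy.spatial.transform import Rotation as R
def to(x,y,z,yaw):
    s=robot.observe(); r=R.from_euler('xyz',s['tool_rot']); g=np.array(s['tool_pos'])+r.apply([0,0,.159])
    t=R.from_euler('xyz',[np.pi,0,yaw]); rv=(r.inv()*t).as_rotvec()
    tt=np.array([x,y,z])-t.apply([0,0,.159])
    print("g",g.round(4),"yaw",round(s['tool_rot'][2],3),"q",np.round(s['qpos'],2),"F",np.round(s['contact_force'],1))
    print("  -> turn",rv.round(3),"then shift (tool axes after)",t.inv().apply(tt-s['tool_pos']).round(4),"| before:",r.inv().apply(tt-s['tool_pos']).round(4))
if __name__=="__main__": to(*map(float,sys.argv[1:5]))
E
python3 to.py .5255 -.0892 .2 .05; python3 drive.py '{"motion":[[0,0,0,0,0,0.095],[0,0,0,0,0,0.095]]}' 0.05; python3 to.py .5255 -.0892 .2 .05
```

```text
g [ 0.1247 -0.5096  0.2451] yaw 0.24 q [-1.48  0.34  1.52  0.    1.28 -0.15] F [-0.7 -0.5  0.5]
  -> turn [-0.001 -0.     0.19 ] then shift (tool axes after) [ 0.4213 -0.4001  0.0451] | before: [ 0.4892 -0.3134  0.0457]
time: 0.27
tool_pos: [0.1247, -0.5099, 0.4043]
tool_rot: [-3.141, 0.0, 0.046]
contact_force: [0.6, -0.2, -0.0]
opening: 0.0825
grip_force: 0.0
g [ 0.1247 -0.5097  0.2453] yaw 0.046 q [-1.48  0.34  1.52 -0.    1.28  0.05] F [ 0.6 -0.2 -0. ]
  -> turn [-0.001  0.    -0.004] then shift (tool axes after) [ 0.4213 -0.4001  0.0453] | before: [ 0.4195 -0.4019  0.0457]
```

```bash
python3 drive.py '{"motion":[[0.026,-0.025,0,0,0,0],[0.026,-0.025,0,0,0,0],[0.026,-0.025,0,0,0,0],[0.026,-0.025,0,0,0,0],[0.026,-0.025,0,0,0,0],[0.026,-0.025,0,0,0,0],[0.026,-0.025,0,0,0,0],[0.026,-0.025,0,0,0,0]]}' >/dev/null
python3 drive.py '{"motion":[[0.026,-0.025,0,0,0,0],[0.026,-0.025,0,0,0,0],[0.026,-0.025,0,0,0,0],[0.026,-0.025,0,0,0,0],[0.026,-0.025,0,0,0,0],[0.026,-0.025,0,0,0,0],[0.026,-0.025,0,0,0,0],[0.026,-0.025,0,0,0,0]]}'
python3 to.py .5255 -.0892 .2 .05
```

```text
time: 1.6
tool_pos: [0.5212, -0.0881, 0.4044]
tool_rot: [-3.142, 0.001, 0.05]
contact_force: [0.6, -1.0, -0.4]
opening: 0.0502
grip_force: 0.0
g [ 0.5211 -0.0881  0.2454] yaw 0.05 q [-0.31  0.35  1.51 -0.    1.28  1.21] F [ 0.6 -1.  -0.4]
  -> turn [-0.     0.001  0.   ] then shift (tool axes after) [0.0043 0.0013 0.0454] | before: [0.0043 0.0013 0.0454]
```

```bash
python3 drive.py '{"motion":[[0.004,0.001,0.025,0,0,0],[0,0,0.025,0,0,0],[0,0,0.025,0,0,0],[0,0,0.025,0,0,0],[0,0,0,0,0,0]]}'
cat > look.py <<'E'
import sys,cv2
from cell import robot
from crop import *
def look(name,a,b,sa,sb):
    ims=[]
    for n,(x0,y0,x1,y1),s in(("top",a,sa),("side",b,sb)):
        im=robot.read_camera(n)["image"][:,:,::-1].copy(); cv2.imwrite(f"pics/{name}_{n}.png",im); ims.append(crop(im,x0,y0,x1,y1,s))
    cv2.imwrite(f"pics/{name}.png",hstack(*ims)[:600,:800])
E
python3 - <<'E'
from look import look
look("l1",(230,160,330,260),(190,150,290,260),4,4)
E
python3 to.py .5255 -.0892 .104 .05
```

```text
time: 2.02
tool_pos: [0.5229, -0.09, 0.2999]
tool_rot: [-3.138, 0.009, 0.05]
contact_force: [-0.9, 0.8, -0.1]
opening: 0.0499
grip_force: 0.0
g [ 0.524  -0.0905  0.1455] yaw 0.05 q [-0.32  0.46  1.65 -0.    1.04  1.21] F [-0.5  0.4  0.4]
  -> turn [-0.001  0.002 -0.   ] then shift (tool axes after) [ 0.0012 -0.0013  0.0415] | before: [ 0.0013 -0.0013  0.0414]
```

View pics/l1.png

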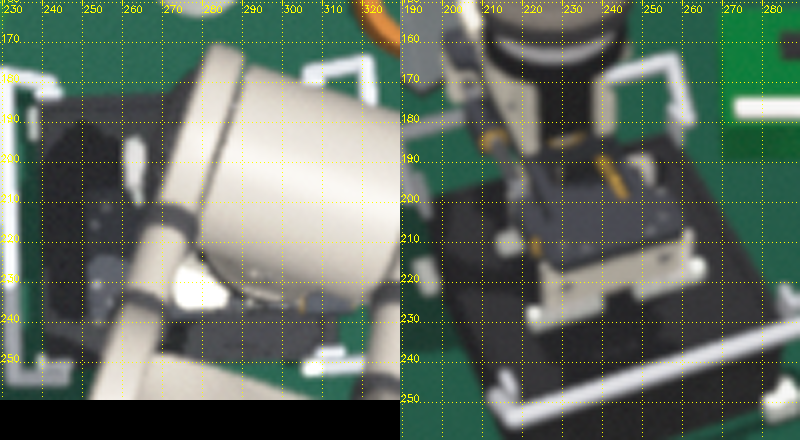

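The gripper body hides the tab in both views, so this picture doesn't help with centring. The ±19 mm straddle tolerance is enough, so I'll descend while watching force, then grip.

```bash
python3 drive.py '{"motion":[[0.001,-0.001,0.01,0,0,0],[0,0,0.01,0,0,0],[0,0,0.01,0,0,0],[0,0,0.0115,0,0,0],[0,0,0,0,0,0]]}'; python3 drive.py '{"motion":[[0,0,0,0,0,0],[0,0,0,0,0,0],[0,0,0,0,0,0],[0,0,0,0,0,0],[0,0,0,0,0,0],[0,0,0,0,0,0]]}' 0.0 15;python3 to.py .5255 -.0892 .104 .05
```

```text
time: 2.53
tool_pos: [0.5246, -0.0894, 0.2611]
tool_rot: [-3.14, 0.003, 0.05]
contact_force: [-0.4, 0.1, -0.1]
opening: 0.0501
grip_force: 0.0
time: 3.03
tool_pos: [0.5253, -0.0895, 0.2635]
tool_rot: [3.141, -0.001, 0.05]
contact_force: [0.8, -0.1, 0.6]
opening: 0.0147
grip_force: 0.0
g [ 0.5254 -0.0896  0.1045] yaw 0.05 q [-0.31  0.51  1.69 -0.    0.94  1.21] F [ 0.8 -0.1  0.6]
  -> turn [ 0.    -0.001 -0.   ] then shift (tool axes after) [ 0.0002 -0.0003  0.0005] | before: [ 0.0002 -0.0003  0.0005]
```

```bash
python3 drive.py '{"motion":[[0,0,0,0,0,0],[0,0,0,0,0,0],[0,0,0,0,0,0],[0,0,0,0,0,0]]}'; python3 drive.py '{"motion":[[0,0,-0.01,0,0,0],[0,0,-0.02,0,0,0],[0,0,-0.03,0,0,0],[0,0,-0.03,0,0,0],[0,0,-0.04,0,0,0],[0,0,-0.04,0,0,0],[0,0,-0.02,0,0,0]]}';python3 to.py .45 .16 .30 2.03
```

```text
time: 3.37
tool_pos: [0.5254, -0.0902, 0.2634]
tool_rot: [3.14, -0.001, 0.05]
contact_force: [0.3, -5.8, 0.0]
opening: 0.0118
grip_force: 15.0
time: 3.95
tool_pos: [0.5252, -0.0891, 0.4581]
tool_rot: [3.14, -0.006, 0.05]
contact_force: [1.2, -0.2, -1.7]
opening: 0.0121
grip_force: 15.0
g [ 0.5262 -0.0892  0.2991] yaw 0.05 q [-0.31  0.32  1.41  0.    1.41  1.21] F [ 1.2 -0.2 -1.7]
  -> turn [ 0.007 -0.003 -1.98 ] then shift (tool axes after) [ 0.2567  0.043  -0.0009] | before: [-0.0627 -0.2526 -0.0016]
```

```bash
for i in 1 2; do python3 drive.py '{"motion":[[0,0,0,0,0,-0.1237],[0,0,0,0,0,-0.1237],[0,0,0,0,0,-0.1237],[0,0,0,0,0,-0.1237],[0,0,0,0,0,-0.1237],[0,0,0,0,0,-0.1237],[0,0,0,0,0,-0.1237],[0,0,0,0,0,-0.1237]]}'; done; python3 to.py .4603 .3989 .30 2.029
```

```text
time: 4.62
tool_pos: [0.5252, -0.0891, 0.4529]
tool_rot: [-3.14, -0.001, 1.046]
contact_force: [-0.2, -0.4, -1.6]
opening: 0.0119
grip_force: 15.0
time: 5.28
tool_pos: [0.5252, -0.0891, 0.4529]
tool_rot: [-3.141, -0.002, 2.035]
contact_force: [0.8, -0.4, -0.4]
opening: 0.0118
grip_force: 15.0
g [ 0.525  -0.0889  0.2939] yaw 2.035 q [-0.31  0.32  1.42  0.    1.4  -0.78] F [ 0.8 -0.4 -0.4]
  -> turn [-0.    -0.002  0.006] then shift (tool axes after) [ 0.4664  0.1577 -0.0061] | before: [ 0.4654  0.1606 -0.0054]
```

```bash
for i in 1 2; do python3 drive.py '{"motion":[[0.0291,0.0099,-0.001,0,0,0],[0.0291,0.0099,0,0,0,0],[0.0291,0.0099,0,0,0,0],[0.0291,0.0099,0,0,0,0],[0.0291,0.0099,0,0,0,0],[0.0291,0.0099,0,0,0,0],[0.0291,0.0099,0,0,0,0],[0.0291,0.0099,0,0,0,0]]}'; done; python3 - <<'E'
from look import look
look("l2",(40,160,190,290),(130,50,240,180),2.8,3.4)
E
python3 to.py .4603 .3989 .30 2.029
```

```text
time: 5.95
tool_pos: [0.4926, 0.156, 0.454]
tool_rot: [-3.141, -0.001, 2.029]
contact_force: [0.3, 0.0, -0.5]
opening: 0.0122
grip_force: 15.0
time: 6.62
tool_pos: [0.4605, 0.3999, 0.4548]
tool_rot: [-3.14, -0.001, 2.029]
contact_force: [-0.9, -0.2, 0.2]
opening: 0.0122
grip_force: 15.0
g [0.4594 0.4022 0.2951] yaw 2.034 q [0.59 0.48 1.18 0.   1.49 0.13] F [-0.3 -0.6 -1. ]
  -> turn [-0.002 -0.002  0.005] then shift (tool axes after) [-0.003  -0.0009 -0.0049] | before: [-0.003  -0.0009 -0.0049]
```

View pics/l2.png

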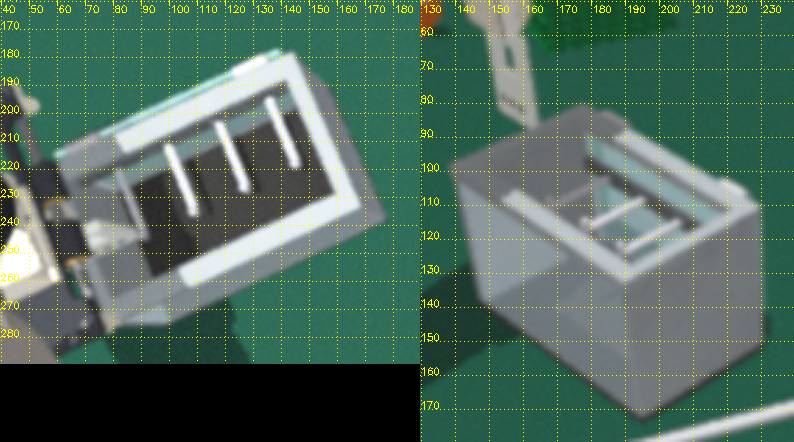

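The side view shows the gauge upright above the far end of the cabinet, with its lower end around side pixels (150–165, 80–87) and clear of the frame. I'll compare the plate outline with its predicted position numerically.

```bash
cat > gcheck.py <<'E'
# gcheck(img path, rows): gauge outline in side view against what the held pose predicts
import cv2,numpy as np
from geo import *
def gcheck(path,g,yaw,rows=range(52,80,4)):
    im=cv2.imread(path).astype(int); sat=im.max(2)-im.min(2); cabyaw=yaw-np.pi/2
    c,s=np.cos(cabyaw),np.sin(cabyaw)
    def P(lx,ly,h): return [g[0]+c*lx-s*ly,g[1]+s*lx+c*ly,g[2]-.098+h]
    for y in rows:
        h=[]; # predicted left/right silhouettes at this row (plate corner edges)
        for lx,ly in((-.004,.022),(.004,.022),(-.004,-.022),(.004,-.022)):
            hh=np.linspace(0,.08,200); uv=proj("side",np.array([P(lx,ly,k) for k in hh])); i=np.argmin(abs(uv[:,1]-y)); h.append(round(uv[i,0],1) if abs(uv[i,1]-y)<.6 else None)
        print(y,"pred",h,"bright-grey cols",np.where((sat[y,135:185]<45))[0]+135)
    print("bottom corners pred",proj("side",np.array([P(-.004,.022,0),P(-.004,-.022,0),P(.004,-.022,0)])).round(1).tolist())
E
python3 - <<'E'
from gcheck import gcheck
gcheck('pics/l2_side.png',(.4594,.4022,.2951),2.032)
E
```

```text
52 pred [None, None, None, None] bright-grey cols [136 137 142 143 144 145 146 147 148 149 150 151 152 153 154 155 156 157
 158 159 160 161 162]
56 pred [None, np.float64(151.3), None, None] bright-grey cols [135 136 144 145 146 147 148 149 150 151 152 153 154 155 156 157 158 159
 160 161]
60 pred [np.float64(149.5), np.float64(152.0), None, None] bright-grey cols [135 136 137 148 149 150 151 152 153 154 155 156 157 158 159 160 161]
64 pred [np.float64(150.2), np.float64(152.7), np.float64(158.8), np.float64(161.3)] bright-grey cols [149 150 151 152 153 154 155 156 157 158 159 160 161 162]
68 pred [np.float64(150.9), np.float64(153.4), np.float64(159.4), np.float64(161.9)] bright-grey cols [150 151 152 153 154 155 156 157 158 159 160 161 162]
72 pred [np.float64(151.7), np.float64(154.1), np.float64(160.1), np.float64(162.5)] bright-grey cols [151 152 153 154 155 156 157 158 159 160 161 162 163]
76 pred [np.float64(152.4), np.float64(154.8), np.float64(160.7), np.float64(163.2)] bright-grey cols [151 152 153 154 155 156 157 158 159 160 161 162 163 164]
bottom corners pred [[153.6, 82.6], [162.8, 88.3], [165.0, 87.3]]
```

The predicted and observed outlines agree within about 0.5 px. I'll let the arm settle, then descend.

```bash
python3 drive.py '{"motion":[[0,0,0,0,0,0],[0,0,0,0,0,0],[0,0,0,0,0,0]]}'>/dev/null; python3 to.py .4603 .3989 .146 2.029
```

```text
g [0.4615 0.3972 0.2961] yaw 2.028 q [ 0.58  0.47  1.18 -0.    1.49  0.13] F [-0.4  0.2 -1.5]
  -> turn [-0.001  0.    -0.001] then shift (tool axes after) [ 0.0021 -0.0004  0.1501] | before: [ 0.0021 -0.0003  0.1501]
```

```bash
python3 drive.py '{"motion":[[0.002,0,0.01,0,0,0],[0,0,0.02,0,0,0],[0,0,0.025,0,0,0],[0,0,0.025,0,0,0],[0,0,0.02,0,0,0],[0,0,0,0,0,0],[0,0,0,0,0,0]]}'>/dev/null; python3 to.py .4603 .3989 .146 2.029;  python3 drive.py '{"motion":[[0,0,0.02,0,0,0],[0,0,0.02,0,0,0],[0,0,0.01,0,0,0],[0,0,0,0,0,0],[0,0,0,0,0,0]]}'; python3 to.py .4863 .4118 .146 2.029
```

```text
g [0.4603 0.399  0.1953] yaw 2.028 q [ 0.59  0.54  1.35 -0.    1.25  0.13] F [0.7 0.6 0.2]
  -> turn [-0.003  0.    -0.001] then shift (tool axes after) [-0.0002 -0.0004  0.0493] | before: [-0.0002 -0.0003  0.0493]
time: 7.97
tool_pos: [0.4608, 0.4, 0.3062]
tool_rot: [3.141, -0.0, 2.029]
contact_force: [0.1, -0.0, -0.9]
opening: 0.012
grip_force: 15.0
g [0.461  0.4    0.1472] yaw 2.029 q [ 0.59  0.58  1.41 -0.    1.14  0.13] F [ 0.1 -0.  -0.9]
  -> turn [ 0.001 -0.    -0.   ] then shift (tool axes after) [-0.0006  0.0281  0.0012] | before: [-0.0006  0.0281  0.0012]
```

```bash
python3 drive.py '{"motion":[[0,0.006,0.001,0,0,0],[0,0.008,0,0,0,0],[0,0.008,0,0,0,0],[0,0.006,0,0,0,0],[0,0,0,0,0,0],[0,0,0,0,0,0]]}'; python3 to.py .4863 .4118 .1315 2.029;  python3 drive.py '{"motion":[[0,0,0.005,0,0,0],[0,0,0.004,0,0,0],[0,0,0.003,0,0,0],[0,0,0.002,0,0,0],[0,0,0,0,0,0]]}'; python3 to.py .4863 .4118 .1315 2.029
```

```text
time: 8.47
tool_pos: [0.486, 0.4124, 0.3044]
tool_rot: [3.141, 0.0, 2.029]
contact_force: [0.6, -0.4, -1.3]
opening: 0.0119
grip_force: 15.0
g [0.4861 0.4125 0.1454] yaw 2.029 q [ 0.58  0.63  1.33 -0.    1.18  0.13] F [ 0.6 -0.4 -1.3]
  -> turn [ 0.  0. -0.] then shift (tool axes after) [-0.0007 -0.      0.0139] | before: [-0.0007 -0.      0.0139]
time: 8.88
tool_pos: [0.4853, 0.4122, 0.2906]
tool_rot: [-3.141, 0.0, 2.029]
contact_force: [-1.4, -1.4, 3.7]
opening: 0.0119
grip_force: 15.0
g [0.4852 0.4121 0.1316] yaw 2.029 q [ 0.58  0.64  1.34 -0.    1.15  0.13] F [-1.4 -1.4  3.7]
  -> turn [-0.001  0.     0.   ] then shift (tool axes after) [-0.0008  0.0008  0.0001] | before: [-0.0008  0.0008  0.0001]
```

The +3.7 N says the gauge is resting on the rod. I'll release it and rise straight up.

```bash
python3 drive.py '{"motion":[[0,0,0,0,0,0],[0,0,0,0,0,0],[0,0,0,0,0,0],[0,0,0,0,0,0],[0,0,0,0,0,0]]}' 0.026; python3 drive.py '{"motion":[[0,0,-0.01,0,0,0],[0,0,-0.02,0,0,0],[0,0,-0.03,0,0,0],[0,0,-0.03,0,0,0],[0,0,-0.02,0,0,0]]}'; python3 to.py .5912 -.0870 .16 .05; python3 - <<'E'
from look import look
look("l3",(60,180,160,270),(150,80,230,140),4,5)
E
```

```text
time: 9.3
tool_pos: [0.4856, 0.4123, 0.29]
tool_rot: [-3.141, 0.0, 2.029]
contact_force: [-0.2, 0.2, -0.6]
opening: 0.0263
grip_force: 0.0
time: 9.72
tool_pos: [0.4857, 0.4123, 0.4041]
tool_rot: [3.138, -0.0, 2.029]
contact_force: [0.1, 0.6, 0.7]
opening: 0.0257
grip_force: 0.0
g [0.4862 0.4127 0.2451] yaw 2.029 q [ 0.58  0.55  1.19 -0.    1.4   0.13] F [0.1 0.6 0.7]
  -> turn [ 0.002 -0.004  1.979] then shift (tool axes after) [0.0805 0.504  0.0851] | before: [-0.4946 -0.1266  0.0844]
```

```bash
for i in 1 2; do python3 drive.py '{"motion":[[-0.031,-0.0079,0,0,0,0],[-0.031,-0.0079,0,0,0,0],[-0.031,-0.0079,0,0,0,0],[-0.031,-0.0079,0,0,0,0],[-0.031,-0.0079,0,0,0,0],[-0.031,-0.0079,0,0,0,0],[-0.031,-0.0079,0,0,0,0],[-0.031,-0.0079,0,0,0,0]]}' >/dev/null; done; for i in 1 2; do python3 drive.py '{"motion":[[0,0,0,0,0,0.1237],[0,0,0,0,0,0.1237],[0,0,0,0,0,0.1237],[0,0,0,0,0,0.1237],[0,0,0,0,0,0.1237],[0,0,0,0,0,0.1237],[0,0,0,0,0,0.1237],[0,0,0,0,0,0.1237]]}' 0.05; done;  python3 to.py .5910 -.0870 .104 .05; python3 - <<'E'
from look import look
look("l3",(60,180,160,270),(150,80,230,140),4,5)
E
```

```text
time: 11.82
tool_pos: [0.5915, -0.0884, 0.3997]
tool_rot: [-3.14, 0.0, 1.033]
contact_force: [-0.7, 0.3, -0.1]
opening: 0.0501
grip_force: 0.0
time: 12.48
tool_pos: [0.5915, -0.0884, 0.3997]
tool_rot: [-3.141, 0.001, 0.044]
contact_force: [0.7, 0.0, 0.4]
opening: 0.0498
grip_force: 0.0
g [ 0.5913 -0.0884  0.2407] yaw 0.044 q [-0.28  0.48  1.32 -0.    1.34  1.25] F [0.7 0.  0.4]
  -> turn [-0.     0.001 -0.006] then shift (tool axes after) [-0.0004 -0.0014  0.1367] | before: [-0.0003 -0.0014  0.1367]
```

View pics/l3.png

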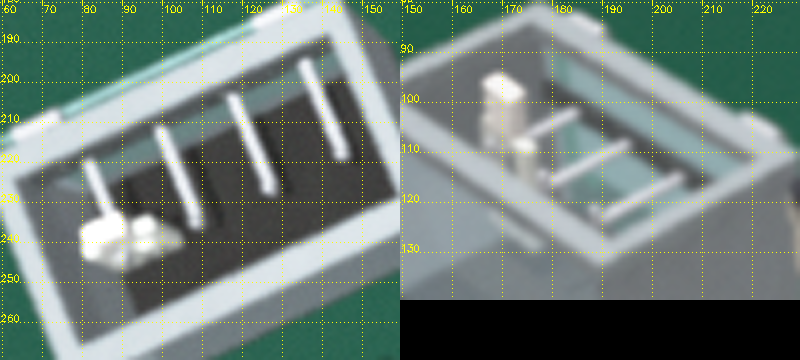

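The gauge hangs upright on hook 3, with its tab top at about (85,239) in the top view and (170,97) in the side view. I'll check those numerically and descend on gauge 2.

```bash
python3 -c "
from geo import *
print(proj('top',[.4863,.4118,.1475]),proj('side',[.4863,.4118,.1475]))"
python3 drive.py '{"motion":[[0,-0.0014,0.025,0,0,-0.006],[0,0,0.035,0,0,0],[0,0,0.035,0,0,0],[0,0,0.02,0,0,0],[0,0,0.0117,0,0,0],[0,0,0.01,0,0,0],[0,0,0,0,0,0],[0,0,0,0,0,0]]}'; python3 to.py .5910 -.0870 .104 .05; python3 drive.py '{"motion":[[0,0,0,0,0,0],[0,0,0,0,0,0],[0,0,0,0,0,0],[0,0,0,0,0,0],[0,0,0,0,0,0],[0,0,0,0,0,0],[0,0,0,0,0,0],[0,0,0,0,0,0]]}' 0 15
```

```text
[[ 82.75827323 237.2688597 ]] [[169.9398655  96.4697827]]
time: 13.25
tool_pos: [0.5917, -0.0871, 0.2635]
tool_rot: [-3.142, 0.0, 0.058]
contact_force: [0.1, 0.2, 0.7]
opening: 0.0501
grip_force: 0.0
g [ 0.5916 -0.0871  0.1045] yaw 0.058 q [-0.27  0.61  1.5  -0.    1.04  1.24] F [0.1 0.2 0.7]
  -> turn [-0.     0.     0.008] then shift (tool axes after) [-0.0007 -0.0001  0.0005] | before: [-0.0007 -0.0001  0.0005]
time: 13.92
tool_pos: [0.5916, -0.0875, 0.2636]
tool_rot: [3.141, -0.0, 0.056]
contact_force: [0.5, -2.2, 0.5]
opening: 0.0118
grip_force: 15.0
```

```bash
python3 drive.py '{"motion":[[0,0,-0.01,0,0,0],[0,0,-0.02,0,0,0],[0,0,-0.03,0,0,0],[0,0,-0.03,0,0,0],[0,0,-0.04,0,0,0],[0,0,-0.04,0,0,0],[0,0,-0.025,0,0,0]]}'>/dev/null;for i in 1 2; do python3 drive.py '{"motion":[[0,0,0,0,0,-0.1233],[0,0,0,0,0,-0.1233],[0,0,0,0,0,-0.1233],[0,0,0,0,0,-0.1233],[0,0,0,0,0,-0.1233],[0,0,0,0,0,-0.1233],[0,0,0,0,0,-0.1233],[0,0,0,0,0,-0.1233]]}'; done; python3 to.py .4819 .3543 .30 2.029
```

```text
time: 15.17
tool_pos: [0.5913, -0.0866, 0.4591]
tool_rot: [-3.141, -0.001, 1.049]
contact_force: [-0.5, 0.6, -1.7]
opening: 0.0122
grip_force: 15.0
time: 15.83
tool_pos: [0.5913, -0.0866, 0.459]
tool_rot: [3.141, -0.001, 2.035]
contact_force: [-0.1, -0.6, -1.1]
opening: 0.012
grip_force: 15.0
g [ 0.5913 -0.0865  0.3   ] yaw 2.035 q [-0.27  0.45  1.21  0.    1.48 -0.74] F [-0.1 -0.6 -1.1]
  -> turn [ 0.    -0.001  0.006] then shift (tool axes after) [0.4439 0.0969 0.    ] | before: [4.433e-01 9.960e-02 4.000e-04]
```

```bash
for i in 1 2; do python3 drive.py '{"motion":[[0.0277,0.0061,0,0,0,0],[0.0277,0.0061,0,0,0,0],[0.0277,0.0061,0,0,0,0],[0.0277,0.0061,0,0,0,0],[0.0277,0.0061,0,0,0,0],[0.0277,0.0061,0,0,0,0],[0.0277,0.0061,0,0,0,0],[0.0277,0.0061,0,0,0,0]]}'>/dev/null; done; python3 drive.py '{"motion":[[0,0,0,0,0,0],[0,0,0,0,0,0],[0,0,0,0,0,0],[0,0,0,0,0,0]]}' >/dev/null; python3 to.py .4819 .3543 .30 2.029;  python3 - <<'E'
from look import look
look("l4",(40,160,190,290),(130,50,240,180),2.8,3.4)
from gcheck import *
from cell import robot
from scipy.spatial.transform import Rotation as R
s=robot.observe(); g=s['tool_pos']+R.from_euler('xyz',s['tool_rot']).apply([0,0,.159]); gcheck('pics/l4_side.png',g,s['tool_rot'][2],range(72,96,4))
E
```

```text
g [0.4834 0.3527 0.2997] yaw 2.028 q [ 0.5   0.45  1.21 -0.    1.48  0.05] F [ 0.7 -0.6 -0.7]
  -> turn [-0.     0.    -0.001] then shift (tool axes after) [ 0.002  -0.0007 -0.0003] | before: [ 0.002  -0.0007 -0.0003]
72 pred [np.float64(162.2), np.float64(164.7), np.float64(171.2), np.float64(173.7)] bright-grey cols [161 162 163 164 165 166 167 168 169 170 171 172 173 174 175]
76 pred [np.float64(162.9), np.float64(165.3), np.float64(171.8), np.float64(174.2)] bright-grey cols [162 163 164 165 166 167 168 169 170 171 172 173 174 175]
80 pred [np.float64(163.5), np.float64(165.9), np.float64(172.3), np.float64(174.8)] bright-grey cols [163 164 165 166 167 168 169 170 171 172 173 174 175 176 177 178 179 180]
84 pred [np.float64(164.1), np.float64(166.5), np.float64(172.9), np.float64(175.3)] bright-grey cols [163 164 165 166 167 168 169 170 171 172 173 174 175 176 177 178 179 180
 181 182 183 184]
88 pred [np.float64(164.8), None, np.float64(173.5), np.float64(175.9)] bright-grey cols [158 159 160 161 162 163 164 165 166 167 168 169 170 171 172 173 174 175
 176 177 178 179 180 181 182 183 184]
92 pred [None, None, np.float64(174.0), np.float64(176.4)] bright-grey cols [149 150 151 152 153 154 155 156 157 158 159 160 161 162 163 164 165 166
 167 168 169 170 171 172 173 174 175 176 177 178 179 180 181 182 183 184]
bottom corners pred [[164.8, 88.4], [174.4, 94.4], [176.6, 93.3]]
```

```bash
python3 drive.py '{"motion":[[0.002,-0.0007,0.01,0,0,0],[0,0,0.025,0,0,0],[0,0,0.025,0,0,0],[0,0,0.025,0,0,0],[0,0,0.02,0,0,0],[0,0,0,0,0,0],[0,0,0,0,0,0]]}'>/dev/null; python3 to.py .4819 .3543 .146 2.029;  python3 drive.py '{"motion":[[0,0,0.02,0,0,0],[0,0,0.02,0,0,0],[0,0,0.009,0,0,0],[0,0,0,0,0,0],[0,0,0,0,0,0]]}'; python3 to.py .5079 .3672 .146 2.029
```

```text
g [0.4814 0.3545 0.1935] yaw 2.028 q [ 0.51  0.52  1.39 -0.    1.24  0.05] F [ 0.2 -0.3 -1.4]
  -> turn [-0.003  0.    -0.001] then shift (tool axes after) [-0.0004 -0.      0.0475] | before: [-0.0004  0.0001  0.0475]
time: 18.6
tool_pos: [0.4821, 0.3552, 0.3056]
tool_rot: [3.14, -0.0, 2.028]
contact_force: [-0.4, 0.3, -1.2]
opening: 0.0122
grip_force: 15.0
g [0.4823 0.3553 0.1466] yaw 2.028 q [ 0.51  0.56  1.45 -0.    1.13  0.05] F [-0.4  0.3 -1.2]
  -> turn [ 0.001 -0.    -0.001] then shift (tool axes after) [-0.0007  0.0284  0.0006] | before: [-0.0007  0.0284  0.0006]
```

```bash
python3 drive.py '{"motion":[[-0.0007,0.006,0.0006,0,0,0],[0,0.008,0,0,0,0],[0,0.008,0,0,0,0],[0,0.0063,0,0,0,0],[0,0,0,0,0,0],[0,0,0,0,0,0]]}'; python3 to.py .5079 .3672 .1315 2.029;  python3 drive.py '{"motion":[[0,0,0.005,0,0,0],[0,0,0.004,0,0,0],[0,0,0.003,0,0,0],[0,0,0.002,0,0,0],[0,0,0,0,0,0]]}'; python3 to.py .5079 .3672 .1315 2.029
```

```text
time: 19.1
tool_pos: [0.5078, 0.3671, 0.304]
tool_rot: [3.141, 0.0, 2.028]
contact_force: [-1.4, -0.0, -1.6]
opening: 0.0119
grip_force: 15.0
g [0.5079 0.3672 0.145 ] yaw 2.028 q [ 0.5   0.61  1.36 -0.    1.16  0.05] F [-1.4 -0.  -1.6]
  -> turn [ 0.     0.    -0.001] then shift (tool axes after) [0.     0.0001 0.0135] | before: [0.     0.0001 0.0135]
time: 19.52
tool_pos: [0.507, 0.3669, 0.2908]
tool_rot: [-3.141, 0.0, 2.029]
contact_force: [-3.3, -1.5, 6.9]
opening: 0.0122
grip_force: 15.0
g [0.507  0.3668 0.1318] yaw 2.029 q [ 0.5   0.63  1.38 -0.    1.14  0.05] F [-3.3 -1.5  6.9]
  -> turn [-0.  0. -0.] then shift (tool axes after) [-0.0001  0.0009  0.0003] | before: [-0.0001  0.0009  0.0003]
```

```bash
python3 drive.py '{"motion":[[0,0,0,0,0,0],[0,0,0,0,0,0],[0,0,0,0,0,0],[0,0,0,0,0,0],[0,0,0,0,0,0]]}' 0.026; python3 drive.py '{"motion":[[0,0,-0.01,0,0,0],[0,0,-0.02,0,0,0],[0,0,-0.03,0,0,0],[0,0,-0.03,0,0,0],[0,0,-0.02,0,0,0],[0,0,0,0,0,0]]}' >/dev/null; python3 to.py .5235 -.0265 .104 .05
```

```text
time: 19.93
tool_pos: [0.5074, 0.367, 0.2896]
tool_rot: [-3.141, 0.0, 2.029]
contact_force: [0.7, 0.6, -0.7]
opening: 0.0262
grip_force: 0.0
g [0.5092 0.368  0.2471] yaw 2.029 q [ 0.5   0.53  1.22 -0.    1.38  0.05] F [ 0.5 -0.1  0.7]
  -> turn [ 0.006 -0.01   1.979] then shift (tool axes after) [-0.004   0.3941  0.1431] | before: [-0.3602 -0.1614  0.1414]
```

```bash
for i in 1 2; do python3 drive.py '{"motion":[[-0.03,-0.0134,0,0,0,0],[-0.03,-0.0134,0,0,0,0],[-0.03,-0.0134,0,0,0,0],[-0.03,-0.0134,0,0,0,0],[-0.03,-0.0134,0,0,0,0],[-0.03,-0.0134,0,0,0,0]]}' >/dev/null; done; for i in 1 2; do python3 drive.py '{"motion":[[0,0,0,0,0,0.1237],[0,0,0,0,0,0.1237],[0,0,0,0,0,0.1237],[0,0,0,0,0,0.1237],[0,0,0,0,0,0.1237],[0,0,0,0,0,0.1237],[0,0,0,0,0,0.1237],[0,0,0,0,0,0.1237]]}' 0.05 >/dev/null; done;  python3 drive.py '{"motion":[[0,0,0,0,0,0],[0,0,0,0,0,0]]}' ; python3 to.py .5235 -.0265 .104 .05; python3 - <<'E'
from look import look
look("l5",(60,180,160,270),(150,80,230,140),4,5)
E
```

```text
time: 22.93
tool_pos: [0.5222, -0.027, 0.3998]
tool_rot: [3.142, 0.0, 0.053]
contact_force: [-0.3, 0.6, 0.5]
opening: 0.0498
grip_force: 0.0
g [ 0.5221 -0.027   0.2408] yaw 0.053 q [-0.2   0.34  1.54 -0.    1.26  1.32] F [-0.3  0.6  0.5]
  -> turn [0.    0.    0.003] then shift (tool axes after) [ 0.0013 -0.0004  0.1368] | before: [ 0.0014 -0.0004  0.1368]
```

```bash
cat > hang.py <<'E'
import cv2,sys
from geo import *
im=cv2.imread(sys.argv[1]).min(2)
for n,s in {"h3":(.4863,.4118),"h2":(.5079,.3672),"h1":(.530,.3223),"h0":(.552,.2776)}.items():
    u,v=proj("side",[*s,.1475])[0]; r=im[int(v)-5:int(v)+6,int(u)-7:int(u)+8]; y,x=np.where(r>195)
    print(n,"pred tab top",(round(u,1),round(v,1)),"white n",len(x),"top row",(y.min()+int(v)-5) if len(y) else None,"mean",((x.mean()+int(u)-7).round(1),(y.mean()+int(v)-5).round(1)) if len(x) else None)
E
python3 hang.py pics/l5_side.png
python3 drive.py '{"motion":[[0.001,0,0.025,0,0,0],[0,0,0.035,0,0,0],[0,0,0.035,0,0,0],[0,0,0.02,0,0,0],[0,0,0.0117,0,0,0],[0,0,0.01,0,0,0],[0,0,0,0,0,0],[0,0,0,0,0,0]]}' >/dev/null; python3 drive.py '{"motion":[[0,0,0,0,0,0],[0,0,0,0,0,0],[0,0,0,0,0,0],[0,0,0,0,0,0],[0,0,0,0,0,0],[0,0,0,0,0,0],[0,0,0,0,0,0],[0,0,0,0,0,0]]}' 0 15; python3 to.py .5235 -.0265 .104 .05
```

```text
h3 pred tab top (np.float64(169.9), np.float64(96.5)) white n 32 top row 95 mean (np.float64(170.2), np.float64(97.5))
h2 pred tab top (np.float64(180.1), np.float64(103.0)) white n 51 top row 98 mean (np.float64(179.2), np.float64(104.3))
h1 pred tab top (np.float64(190.9), np.float64(109.9)) white n 14 top row 104 mean (np.float64(184.8), np.float64(110.1))
h0 pred tab top (np.float64(202.0), np.float64(116.9)) white n 0 top row None mean None
time: 24.37
tool_pos: [0.5234, -0.0272, 0.2633]
tool_rot: [3.141, -0.0, 0.05]
contact_force: [0.6, -1.4, 0.9]
opening: 0.0122
grip_force: 15.0
g [ 0.5234 -0.0273  0.1043] yaw 0.05 q [-0.2   0.5   1.71 -0.    0.93  1.32] F [ 0.6 -1.4  0.9]
  -> turn [ 0.001 -0.    -0.   ] then shift (tool axes after) [ 0.0002 -0.0006  0.0003] | before: [ 0.0002 -0.0006  0.0003]
```

Both gauges sit within about 1 px of their predicted positions. The third is gripped and goes to hook 1.

```bash
python3 drive.py '{"motion":[[0,0,-0.01,0,0,0],[0,0,-0.02,0,0,0],[0,0,-0.03,0,0,0],[0,0,-0.03,0,0,0],[0,0,-0.04,0,0,0],[0,0,-0.04,0,0,0],[0,0,-0.025,0,0,0]]}'>/dev/null;for i in 1 2; do python3 drive.py '{"motion":[[0,0,0,0,0,-0.1237],[0,0,0,0,0,-0.1237],[0,0,0,0,0,-0.1237],[0,0,0,0,0,-0.1237],[0,0,0,0,0,-0.1237],[0,0,0,0,0,-0.1237],[0,0,0,0,0,-0.1237],[0,0,0,0,0,-0.1237]]}'; done; python3 to.py .5042 .3096 .30 2.029
```

```text
time: 25.62
tool_pos: [0.523, -0.0267, 0.4588]
tool_rot: [-3.141, -0.0, 1.045]
contact_force: [0.0, -0.0, -1.1]
opening: 0.0119
grip_force: 15.0
time: 26.28
tool_pos: [0.523, -0.0267, 0.4587]
tool_rot: [3.142, -0.001, 2.035]
contact_force: [0.1, 0.3, -0.5]
opening: 0.0118
grip_force: 15.0
g [ 0.5229 -0.0266  0.2997] yaw 2.035 q [-0.2   0.3   1.43  0.    1.41 -0.66] F [ 0.1  0.3 -0.5]
  -> turn [ 0.    -0.001  0.006] then shift (tool axes after) [ 3.099e-01  1.319e-01 -3.000e-04] | before: [ 3.091e-01  1.337e-01 -1.000e-04]
```

```bash
for i in 1 2; do python3 drive.py '{"motion":[[0.0258,0.011,0,0,0,0],[0.0258,0.011,0,0,0,0],[0.0258,0.011,0,0,0,0],[0.0258,0.011,0,0,0,0],[0.0258,0.011,0,0,0,0],[0.0258,0.011,0,0,0,0]]}'>/dev/null; done; python3 drive.py '{"motion":[[0,0,0,0,0,0],[0,0,0,0,0,0],[0,0,0,0,0,0],[0,0,0,0,0,0]]}' >/dev/null; python3 to.py .5042 .3096 .30 2.029;  python3 - <<'E'
from look import look
look("l6",(40,160,190,290),(130,50,240,180),2.8,3.4)
from gcheck import *
from cell import robot
from scipy.spatial.transform import Rotation as R
s=robot.observe(); g=s['tool_pos']+R.from_euler('xyz',s['tool_rot']).apply([0,0,.159]); gcheck('pics/l6_side.png',g,s['tool_rot'][2],range(78,90,4))
E
```

```text
g [0.5049 0.3082 0.2994] yaw 2.028 q [ 0.42  0.44  1.23 -0.    1.47 -0.04] F [-0.5 -0.6 -1.9]
  -> turn [-0.     0.    -0.001] then shift (tool axes after) [ 0.0015 -0.     -0.0006] | before: [ 0.0015 -0.     -0.0006]
78 pred [np.float64(173.1), np.float64(175.5), np.float64(182.6), np.float64(185.0)] bright-grey cols [172 173 174 175 176 177 178 179 180 181 182 183 184]
82 pred [np.float64(173.6), np.float64(176.1), np.float64(183.0), np.float64(185.5)] bright-grey cols [170 171 172 173 174 175 176 177 178 179 180 181 182 183 184]
86 pred [np.float64(174.2), np.float64(176.6), np.float64(183.5), np.float64(186.0)] bright-grey cols [161 162 163 164 165 166 167 168 169 170 171 172 173 174 175 176 177 178
 179 180 181 182 183 184]
bottom corners pred [[175.5, 95.2], [185.4, 101.5], [187.7, 100.4]]
```

```bash
python3 drive.py '{"motion":[[0.0015,0,0.01,0,0,0],[0,0,0.025,0,0,0],[0,0,0.025,0,0,0],[0,0,0.025,0,0,0],[0,0,0.02,0,0,0],[0,0,0,0,0,0],[0,0,0,0,0,0]]}'>/dev/null; python3 to.py .5042 .3096 .146 2.029;  python3 drive.py '{"motion":[[0,0,0.02,0,0,0],[0,0,0.02,0,0,0],[0,0,0.009,0,0,0],[0,0,0,0,0,0],[0,0,0,0,0,0]]}'; python3 to.py .5302 .3225 .146 2.029
```

```text
g [0.5038 0.3099 0.1932] yaw 2.028 q [ 0.42  0.51  1.41 -0.    1.23 -0.04] F [ 0.6  0.  -1. ]
  -> turn [-0.003 -0.    -0.001] then shift (tool axes after) [-0.0004 -0.0002  0.0472] | before: [-0.0004 -0.      0.0472]
time: 28.72
tool_pos: [0.5046, 0.3105, 0.3053]
tool_rot: [3.14, 0.0, 2.028]
contact_force: [0.6, -1.1, -1.4]
opening: 0.0118
grip_force: 15.0
g [0.5047 0.3106 0.1463] yaw 2.028 q [ 0.42  0.55  1.47 -0.    1.12 -0.04] F [ 0.6 -1.1 -1.4]
  -> turn [ 0.001  0.    -0.001] then shift (tool axes after) [-0.0006  0.0283  0.0003] | before: [-0.0006  0.0283  0.0003]
```

```bash
python3 drive.py '{"motion":[[-0.0006,0.006,0.0003,0,0,0],[0,0.008,0,0,0,0],[0,0.008,0,0,0,0],[0,0.0063,0,0,0,0],[0,0,0,0,0,0],[0,0,0,0,0,0]]}'; python3 to.py .5302 .3225 .1315 2.029;  python3 drive.py '{"motion":[[0,0,0.005,0,0,0],[0,0,0.004,0,0,0],[0,0,0.003,0,0,0],[0,0,0.002,0,0,0],[0,0,0,0,0,0]]}'; python3 to.py .5302 .3225 .1315 2.029
```

```text
time: 29.22
tool_pos: [0.5303, 0.3226, 0.3041]
tool_rot: [3.141, 0.0, 2.029]
contact_force: [-0.9, -1.0, -1.2]
opening: 0.012
grip_force: 15.0
g [0.5303 0.3226 0.1451] yaw 2.029 q [ 0.42  0.6   1.38 -0.    1.16 -0.03] F [-0.9 -1.  -1.2]
  -> turn [ 0.  0. -0.] then shift (tool axes after) [-0.     -0.0001  0.0136] | before: [-0.     -0.0001  0.0136]
time: 29.63
tool_pos: [0.5295, 0.3223, 0.2905]
tool_rot: [-3.141, 0.0, 2.029]
contact_force: [-3.7, -1.4, 5.1]
opening: 0.0117
grip_force: 15.0
g [0.5294 0.3223 0.1315] yaw 2.029 q [ 0.42  0.62  1.4  -0.    1.13 -0.03] F [-3.7 -1.4  5.1]
  -> turn [-0.001  0.    -0.   ] then shift (tool axes after) [-0.0001  0.0007 -0.    ] | before: [-0.0001  0.0007 -0.    ]
```

```bash
python3 drive.py '{"motion":[[0,0,0,0,0,0],[0,0,0,0,0,0],[0,0,0,0,0,0],[0,0,0,0,0,0],[0,0,0,0,0,0]]}' 0.026; python3 drive.py '{"motion":[[0,0,-0.01,0,0,0],[0,0,-0.02,0,0,0],[0,0,-0.03,0,0,0],[0,0,-0.03,0,0,0],[0,0,-0.02,0,0,0],[0,0,0,0,0,0]]}' >/dev/null; python3 to.py .589 -.0245 .104 .05
```

```text
time: 30.05
tool_pos: [0.5298, 0.3224, 0.2896]
tool_rot: [-3.141, 0.0, 2.029]
contact_force: [-0.6, 0.4, -0.2]
opening: 0.0258
grip_force: 0.0
g [0.5317 0.3233 0.2471] yaw 2.029 q [ 0.42  0.52  1.24 -0.    1.37 -0.03] F [0.2 0.4 0.8]
  -> turn [ 0.007 -0.009  1.979] then shift (tool axes after) [0.0413 0.3497 0.1431] | before: [-0.3373 -0.1022  0.1422]
```

```bash
for i in 1 2; do python3 drive.py '{"motion":[[-0.0281,-0.0085,0,0,0,0],[-0.0281,-0.0085,0,0,0,0],[-0.0281,-0.0085,0,0,0,0],[-0.0281,-0.0085,0,0,0,0],[-0.0281,-0.0085,0,0,0,0],[-0.0281,-0.0085,0,0,0,0]]}' >/dev/null; done; for i in 1 2; do python3 drive.py '{"motion":[[0,0,0,0,0,0.1237],[0,0,0,0,0,0.1237],[0,0,0,0,0,0.1237],[0,0,0,0,0,0.1237],[0,0,0,0,0,0.1237],[0,0,0,0,0,0.1237],[0,0,0,0,0,0.1237],[0,0,0,0,0,0.1237]]}' 0.05 >/dev/null; done;  python3 drive.py '{"motion":[[0,0,0,0,0,0],[0,0,0,0,0,0]]}' ; python3 to.py .589 -.0245 .104 .05; python3 - <<'E'
from look import look
look("l7",(60,180,160,270),(150,80,230,140),4,5)
E
python3 hang.py pics/l7_side.png
```

```text
time: 33.05
tool_pos: [0.5873, -0.0251, 0.3997]
tool_rot: [-3.142, 0.001, 0.053]
contact_force: [0.1, 0.2, 1.1]
opening: 0.0497
grip_force: 0.0
g [ 0.5872 -0.0251  0.2407] yaw 0.053 q [-0.17  0.46  1.35 -0.    1.33  1.34] F [0.1 0.2 1.1]
  -> turn [-0.     0.001  0.003] then shift (tool axes after) [ 0.0017 -0.0005  0.1367] | before: [ 0.0018 -0.0005  0.1367]
h3 pred tab top (np.float64(169.9), np.float64(96.5)) white n 32 top row 95 mean (np.float64(170.2), np.float64(97.5))
h2 pred tab top (np.float64(180.1), np.float64(103.0)) white n 51 top row 98 mean (np.float64(179.2), np.float64(104.3))
h1 pred tab top (np.float64(190.9), np.float64(109.9)) white n 53 top row 104 mean (np.float64(189.6), np.float64(110.6))
h0 pred tab top (np.float64(202.0), np.float64(116.9)) white n 17 top row 111 mean (np.float64(197.5), np.float64(118.1))
```

```bash
python3 drive.py '{"motion":[[0.0015,0,0.025,0,0,0],[0,0,0.035,0,0,0],[0,0,0.035,0,0,0],[0,0,0.02,0,0,0],[0,0,0.0117,0,0,0],[0,0,0.01,0,0,0],[0,0,0,0,0,0],[0,0,0,0,0,0]]}' >/dev/null; python3 drive.py '{"motion":[[0,0,0,0,0,0],[0,0,0,0,0,0],[0,0,0,0,0,0],[0,0,0,0,0,0],[0,0,0,0,0,0],[0,0,0,0,0,0],[0,0,0,0,0,0],[0,0,0,0,0,0]]}' 0 15; python3 to.py .589 -.0245 .104 .05
python3 drive.py '{"motion":[[0,0,-0.01,0,0,0],[0,0,-0.02,0,0,0],[0,0,-0.03,0,0,0],[0,0,-0.03,0,0,0],[0,0,-0.04,0,0,0],[0,0,-0.04,0,0,0],[0,0,-0.025,0,0,0]]}'>/dev/null;for i in 1 2; do python3 drive.py '{"motion":[[0,0,0,0,0,-0.1237],[0,0,0,0,0,-0.1237],[0,0,0,0,0,-0.1237],[0,0,0,0,0,-0.1237],[0,0,0,0,0,-0.1237],[0,0,0,0,0,-0.1237],[0,0,0,0,0,-0.1237],[0,0,0,0,0,-0.1237]]}'; done; python3 to.py .5265 .2650 .30 2.029
```

```text
time: 34.48
tool_pos: [0.5889, -0.025, 0.2634]
tool_rot: [3.141, -0.0, 0.049]
contact_force: [-0.7, 0.4, 1.3]
opening: 0.0122
grip_force: 15.0
g [ 0.589  -0.0251  0.1044] yaw 0.049 q [-0.17  0.6   1.52 -0.    1.02  1.35] F [-0.7  0.4  1.3]
  -> turn [ 0.    -0.    -0.001] then shift (tool axes after) [ 0.0001 -0.0005  0.0004] | before: [ 0.0001 -0.0005  0.0004]
time: 35.73
tool_pos: [0.5887, -0.025, 0.4588]
tool_rot: [3.141, 0.0, 1.045]
contact_force: [0.0, -1.3, -1.8]
opening: 0.0121
grip_force: 15.0
time: 36.4
tool_pos: [0.5887, -0.025, 0.4588]
tool_rot: [-3.142, 0.0, 2.035]
contact_force: [0.2, -1.2, -2.1]
opening: 0.0123
grip_force: 15.0
g [ 0.5887 -0.025   0.2998] yaw 2.035 q [-0.17  0.43  1.24 -0.    1.47 -0.64] F [ 0.2 -1.2 -2.1]
  -> turn [-0.     0.     0.006] then shift (tool axes after) [ 2.876e-01  7.250e-02 -2.000e-04] | before: [ 0.2872  0.0742 -0.0003]
```

```bash
for i in 1 2; do python3 drive.py '{"motion":[[0.024,0.006,0,0,0,0],[0.024,0.006,0,0,0,0],[0.024,0.006,0,0,0,0],[0.024,0.006,0,0,0,0],[0.024,0.006,0,0,0,0],[0.024,0.006,0,0,0,0]]}'>/dev/null; done; python3 drive.py '{"motion":[[0,0,0,0,0,0],[0,0,0,0,0,0],[0,0,0,0,0,0],[0,0,0,0,0,0]]}' >/dev/null; python3 to.py .5265 .2650 .30 2.029;  python3 - <<'E'
from look import look
look("l8",(40,160,190,290),(130,50,240,180),2.8,3.4)
from gcheck import *
from cell import robot
from scipy.spatial.transform import Rotation as R
s=robot.observe(); g=s['tool_pos']+R.from_euler('xyz',s['tool_rot']).apply([0,0,.159]); gcheck('pics/l8_side.png',g,s['tool_rot'][2],range(78,94,4))
E
python3 drive.py '{"motion":[[0.001,0,0.01,0,0,0],[0,0,0.025,0,0,0],[0,0,0.025,0,0,0],[0,0,0.025,0,0,0],[0,0,0.02,0,0,0],[0,0,0,0,0,0],[0,0,0,0,0,0]]}'>/dev/null; python3 to.py .5265 .2650 .146 2.029
```

```text
g [0.5264 0.2642 0.2994] yaw 2.028 q [ 0.34  0.43  1.24 -0.    1.47 -0.12] F [-0.2  0.1 -0.7]
  -> turn [-0.     0.    -0.001] then shift (tool axes after) [ 0.0006  0.0004 -0.0006] | before: [ 0.0006  0.0004 -0.0006]
78 pred [np.float64(183.6), np.float64(186.1), None, None] bright-grey cols [182 183 184]
82 pred [np.float64(184.1), np.float64(186.5), np.float64(194.2), np.float64(196.7)] bright-grey cols [171 172 173 174 175 176 177 178 179 180 181 182 183 184]
86 pred [np.float64(184.6), np.float64(187.0), np.float64(194.6), np.float64(197.0)] bright-grey cols [162 163 164 165 166 167 168 169 170 171 172 173 174 175 176 177 178 179
 180 181 182 183 184]
90 pred [np.float64(185.0), np.float64(187.5), np.float64(195.0), np.float64(197.4)] bright-grey cols [153 154 155 156 157 158 159 160 161 162 163 164 165 166 167 168 169 170
 171 172 173 174 175 176 177 178 179 180 181 182 183 184]
bottom corners pred [[186.5, 102.2], [196.8, 108.7], [199.1, 107.5]]
g [0.5253 0.2655 0.1932] yaw 2.028 q [ 0.34  0.5   1.42 -0.    1.22 -0.12] F [-0.4 -0.6  0.1]
  -> turn [-0.003 -0.    -0.001] then shift (tool axes after) [-0.0009  0.0004  0.0472] | before: [-0.0009  0.0006  0.0472]
```

```bash
python3 drive.py '{"motion":[[-0.0005,0,0.02,0,0,0],[0,0,0.02,0,0,0],[0,0,0.009,0,0,0],[0,0,0,0,0,0],[0,0,0,0,0,0]]}'; python3 to.py .5525 .2779 .146 2.029; python3 drive.py '{"motion":[[-0.0005,0.006,0.0003,0,0,0],[0,0.008,0,0,0,0],[0,0.008,0,0,0,0],[0,0.0063,0,0,0,0],[0,0,0,0,0,0],[0,0,0,0,0,0]]}';  python3 to.py .5525 .2779 .1315 2.029
```

```text
time: 38.83
tool_pos: [0.5263, 0.2656, 0.3052]
tool_rot: [3.14, 0.0, 2.028]
contact_force: [-0.2, 0.6, -1.4]
opening: 0.0121
grip_force: 15.0
g [0.5265 0.2657 0.1462] yaw 2.028 q [ 0.34  0.55  1.48 -0.    1.11 -0.12] F [-0.2  0.6 -1.4]
  -> turn [ 0.001  0.    -0.001] then shift (tool axes after) [-0.0006  0.0289  0.0002] | before: [-0.0005  0.0289  0.0003]
time: 39.33
tool_pos: [0.5519, 0.2778, 0.3041]
tool_rot: [3.141, 0.0, 2.029]
contact_force: [-0.3, -0.8, -1.1]
opening: 0.0116
grip_force: 15.0
g [0.552  0.2778 0.1451] yaw 2.029 q [ 0.34  0.6   1.39 -0.    1.15 -0.12] F [-0.3 -0.8 -1.1]
  -> turn [ 0.  0. -0.] then shift (tool axes after) [-0.0002  0.0005  0.0136] | before: [-0.0002  0.0005  0.0136]
```

```bash
python3 drive.py '{"motion":[[0,0,0.005,0,0,0],[0,0,0.004,0,0,0],[0,0,0.003,0,0,0],[0,0,0.002,0,0,0],[0,0,0,0,0,0]]}'; python3 to.py .5525 .2779 .1315 2.029
```

```text
time: 39.75
tool_pos: [0.5512, 0.2775, 0.2906]
tool_rot: [-3.141, 0.0, 2.029]
contact_force: [-3.5, -1.6, 5.6]
opening: 0.0121
grip_force: 15.0
g [0.5512 0.2775 0.1316] yaw 2.029 q [ 0.34  0.61  1.41 -0.    1.12 -0.12] F [-3.5 -1.6  5.6]
  -> turn [-0.  0. -0.] then shift (tool axes after) [-0.0002  0.0013  0.0001] | before: [-0.0002  0.0013  0.0001]
```

```bash
python3 drive.py '{"motion":[[0,0,0,0,0,0],[0,0,0,0,0,0],[0,0,0,0,0,0],[0,0,0,0,0,0],[0,0,0,0,0,0]]}' 0.026; python3 drive.py '{"motion":[[0,0,-0.01,0,0,0],[0,0,-0.02,0,0,0],[0,0,-0.03,0,0,0],[0,0,-0.03,0,0,0],[0,0,-0.02,0,0,0],[0,0,0,0,0,0]]}' >/dev/null; python3 to.py .561 -.1765 .114 .0513
```

```text
time: 40.17
tool_pos: [0.5515, 0.2776, 0.2896]
tool_rot: [-3.141, -0.0, 2.029]
contact_force: [1.4, -0.4, -0.2]
opening: 0.0262
grip_force: 0.0
g [0.5535 0.2784 0.2471] yaw 2.029 q [ 0.34  0.51  1.25 -0.    1.37 -0.12] F [ 1.3 -0.3  0.3]
  -> turn [ 0.008 -0.009  1.977] then shift (tool axes after) [-0.0143  0.4542  0.1331] | before: [-0.4114 -0.194   0.1317]
```

```bash
for i in 1 2; do python3 drive.py '{"motion":[[-0.0294,-0.0139,0,0,0,0],[-0.0294,-0.0139,0,0,0,0],[-0.0294,-0.0139,0,0,0,0],[-0.0294,-0.0139,0,0,0,0],[-0.0294,-0.0139,0,0,0,0],[-0.0294,-0.0139,0,0,0,0],[-0.0294,-0.0139,0,0,0,0]]}' >/dev/null; done; for i in 1 2; do python3 drive.py '{"motion":[[0,0,0,0,0,0.1237],[0,0,0,0,0,0.1237],[0,0,0,0,0,0.1237],[0,0,0,0,0,0.1237],[0,0,0,0,0,0.1237],[0,0,0,0,0,0.1237],[0,0,0,0,0,0.1237],[0,0,0,0,0,0.1237]]}' 0.05 >/dev/null; done;  python3 drive.py '{"motion":[[0,0,0,0,0,0],[0,0,0,0,0,0]]}' ; python3 to.py .561 -.1765 .114 .0513; python3 - <<'E'
from look import look
look("l9",(60,180,160,270),(150,80,310,200),4,2.4)
import cv2
from crop import *
t=cv2.imread('pics/l9_top.png');s=cv2.imread('pics/l9_side.png')
a=np.vstack([crop(t,60,180,160,270,3.2),np.zeros((10,320,3),np.uint8),crop(t,220,165,320,260,3)[:, :320].copy() if False else cv2.resize(crop(t,220,165,340,260,2.6),(320,253))])
cv2.imwrite('pics/l9.png',hstack(a,crop(s,150,80,310,290,2.8))[:600,:800])
E
```

```text
time: 43.33
tool_pos: [0.5588, -0.1775, 0.3998]
tool_rot: [-3.141, 0.0, 0.053]
contact_force: [-1.2, 0.0, -0.2]
opening: 0.0501
grip_force: 0.0
g [ 0.5588 -0.1775  0.2408] yaw 0.053 q [-0.44  0.46  1.36 -0.    1.33  1.08] F [-1.2  0.  -0.2]
  -> turn [-0.     0.     0.002] then shift (tool axes after) [ 0.0022 -0.0009  0.1268] | before: [ 0.0023 -0.0009  0.1268]
```

View pics/l9.png

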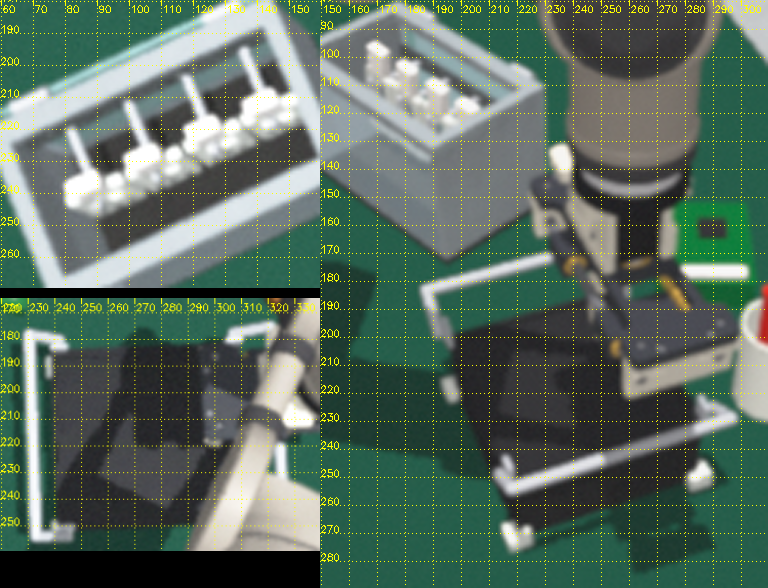

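All four gauges hang evenly and upright in both views, the tote is empty, and the bails are where they were. Next I pinch bail b.

```bash
python3 drive.py '{"motion":[[0.002,-0.001,0.025,0,0,0],[0,0,0.03,0,0,0],[0,0,0.03,0,0,0],[0,0,0.022,0,0,0],[0,0,0.012,0,0,0],[0,0,0.008,0,0,0],[0,0,0,0,0,0]]}'; python3 drive.py '{"motion":[[0,0,0,0,0,0],[0,0,0,0,0,0],[0,0,0,0,0,0],[0,0,0,0,0,0],[0,0,0,0,0,0],[0,0,0,0,0,0],[0,0,0,0,0,0],[0,0,0,0,0,0]]}' 0 6;python3 to.py .561 -.1765 .114 .0513
```

```text
time: 44.02
tool_pos: [0.5605, -0.1764, 0.2712]
tool_rot: [-3.14, 0.003, 0.051]
contact_force: [-0.3, -0.4, -0.5]
opening: 0.0501
grip_force: 0.0
time: 44.68
tool_pos: [0.5609, -0.1769, 0.2733]
tool_rot: [3.14, -0.001, 0.049]
contact_force: [-0.1, -2.5, 2.0]
opening: 0.0095
grip_force: 6.0
g [ 0.5611 -0.1771  0.1143] yaw 0.049 q [-0.44  0.58  1.52 -0.    1.04  1.09] F [-0.1 -2.5  2. ]
  -> turn [ 0.001 -0.001 -0.002] then shift (tool axes after) [ 0.0001 -0.0004  0.0003] | before: [ 0.0001 -0.0004  0.0003]
```

```bash
python3 drive.py '{"motion":[[0,-0.0036,-0.0046,0,0,0],[0,-0.0045,-0.0041,0,0,0],[0,-0.005,-0.0034,0,0,0],[0,-0.0054,-0.0026,0,0,0],[0,-0.0058,-0.0018,0,0,0],[0,-0.0059,-0.0008,0,0,0],[0,-0.006,0,0,0,0],[0,-0.0059,0.0009,0,0,0]]}'; python3 drive.py '{"motion":[[0,-0.0057,0.0018,0,0,0],[0,-0.0054,0.0027,0,0,0],[0,-0.0049,0.0035,0,0,0],[0,-0.0044,0.004,0,0,0],[0,-0.0037,0.0047,0,0,0],[0,-0.003,0.0052,0,0,0],[0,-0.002,0.0055,0,0,0],[0,-0.0011,0.004,0,0,0]]}'; python3 drive.py '{"motion":[[0,-0.0005,0.004,0,0,0],[0,-0.0002,0.0036,0,0,0],[0,0,0.002,0,0,0],[0,0,0,0,0,0]]}'; python3 to.py .5572 -.1032 .0915 .0513
```

```text
time: 45.35
tool_pos: [0.5589, -0.1338, 0.2894]
tool_rot: [3.142, -0.001, 0.049]
contact_force: [1.9, -1.7, 1.0]
opening: 0.0098
grip_force: 6.0
time: 46.02
tool_pos: [0.5572, -0.1042, 0.257]
tool_rot: [3.141, 0.001, 0.05]
contact_force: [-0.4, -4.3, 1.2]
opening: 0.0094
grip_force: 6.0
time: 46.35
tool_pos: [0.5575, -0.104, 0.2485]
tool_rot: [3.141, -0.001, 0.049]
contact_force: [1.8, -2.7, 3.3]
opening: 0.0098
grip_force: 6.0
g [ 0.5577 -0.1041  0.0895] yaw 0.049 q [-0.32  0.58  1.6  -0.    0.95  1.2 ] F [ 1.8 -2.7  3.3]
  -> turn [ 0.001 -0.001 -0.002] then shift (tool axes after) [-0.0003 -0.0008 -0.002 ] | before: [-0.0003 -0.0008 -0.002 ]
```

```bash
python3 drive.py '{"motion":[[0,0,0,0,0,0],[0,0,0,0,0,0],[0,0,0,0,0,0]]}' 0.024; python3 drive.py '{"motion":[[0,0,-0.01,0,0,0],[0,0,-0.02,0,0,0],[0,0,-0.02,0,0,0],[0,0,0,0,0,0]]}' >/dev/null;  python3 drive.py '{"motion":[[0,0,0,0,0,0],[0,0,0,0,0,0],[0,0,0,0,0,0],[0,0,0,0,0,0]]}' 0; python3 to.py .5572 -.1036 .076 .0513
```

```text
time: 46.6
tool_pos: [0.557, -0.1033, 0.2478]
tool_rot: [-3.141, 0.001, 0.049]
contact_force: [-0.2, -0.3, -0.6]
opening: 0.0228
grip_force: 0.0
time: 47.27
tool_pos: [0.557, -0.1035, 0.2974]
tool_rot: [-3.141, 0.002, 0.049]
contact_force: [0.5, -0.2, 0.4]
opening: 0.0027
grip_force: 0.0
g [ 0.5567 -0.1034  0.1384] yaw 0.049 q [-0.32  0.52  1.56 -0.    1.07  1.2 ] F [ 0.5 -0.2  0.4]
  -> turn [-0.001  0.002 -0.002] then shift (tool axes after) [0.0002 0.0001 0.0624] | before: [0.0003 0.0002 0.0624]
```

```bash
python3 drive.py '{"motion":[[0,0,0.01,0,0,0],[0,0,0.008,0,0,0],[0,0,0.004,0,0,0],[0,0,0.003,0,0,0],[0,0,0,0,0,0],[0,0,0,0,0,0]]}';  python3 drive.py '{"motion":[[0,0,-0.02,0,0,0],[0,0,-0.03,0,0,0],[0,0,-0.04,0,0,0],[0,0,-0.03,0,0,0],[0,0,0,0,0,0]]}' 0.05; python3 to.py .5490 .0520 .121 .0513
```

```text
time: 47.77
tool_pos: [0.5569, -0.1034, 0.2732]
tool_rot: [-3.141, 0.002, 0.05]
contact_force: [-3.2, 1.3, 4.9]
opening: 0.0005
grip_force: 2.4
time: 48.18
tool_pos: [0.5583, -0.1038, 0.3997]
tool_rot: [3.137, -0.011, 0.05]
contact_force: [1.4, 0.5, -0.2]
opening: 0.0292
grip_force: 0.0
g [ 0.5601 -0.1044  0.2408] yaw 0.05 q [-0.32  0.42  1.42 -0.    1.29  1.2 ] F [ 1.4  0.5 -0.2]
  -> turn [ 0.004 -0.011 -0.002] then shift (tool axes after) [-0.0013 -0.1561  0.1197] | before: [-0.0029 -0.1566  0.119 ]
```

Pressing reads 4.9 N with the tips at z = 0.095, so bail b is fully in. Now bail a.

```bash
python3 drive.py '{"motion":[[-0.0002,-0.031,0,0,0,0],[-0.0002,-0.031,0,0,0,0],[-0.0002,-0.031,0,0,0,0],[-0.0002,-0.031,0,0,0,0],[-0.0002,-0.032,0,0,0,0],[0,0,0,0,0,0]]}'>/dev/null; python3 drive.py '{"motion":[[0,0,0.025,0,0,0],[0,0,0.03,0,0,0],[0,0,0.03,0,0,0],[0,0,0.022,0,0,0],[0,0,0.012,0,0,0],[0,0,0,0,0,0],[0,0,0,0,0,0]]}'; python3 drive.py '{"motion":[[0,0,0,0,0,0],[0,0,0,0,0,0],[0,0,0,0,0,0],[0,0,0,0,0,0],[0,0,0,0,0,0],[0,0,0,0,0,0],[0,0,0,0,0,0],[0,0,0,0,0,0]]}' 0 6;python3 to.py .549 .052 .121 .0513
```

```text
time: 49.27
tool_pos: [0.5486, 0.0518, 0.2735]
tool_rot: [3.142, 0.002, 0.049]
contact_force: [0.6, -0.7, -0.1]
opening: 0.0499
grip_force: 0.0
time: 49.93
tool_pos: [0.5486, 0.0529, 0.2748]
tool_rot: [-3.14, -0.001, 0.049]
contact_force: [-0.7, 4.7, 4.3]
opening: 0.0098
grip_force: 6.0
g [0.5487 0.0531 0.1158] yaw 0.049 q [-0.04  0.52  1.63  0.    0.99  1.48] F [-0.7  4.7  4.3]
  -> turn [-0.001 -0.001 -0.002] then shift (tool axes after) [ 0.0004  0.0009 -0.0052] | before: [ 0.0004  0.0009 -0.0052]
```

```bash
python3 drive.py '{"motion":[[0,0.0045,-0.0038,0,0,0],[0,0.005,-0.0031,0,0,0],[0,0.0054,-0.0023,0,0,0],[0,0.0056,-0.0015,0,0,0],[0,0.0058,-0.0006,0,0,0],[0,0.0059,0.0002,0,0,0],[0,0.0057,0.001,0,0,0],[0,0.0056,0.0019,0,0,0]]}'; python3 drive.py '{"motion":[[0,0.0052,0.0026,0,0,0],[0,0.0048,0.0034,0,0,0],[0,0.0042,0.004,0,0,0],[0,0.0036,0.0046,0,0,0],[0,0.0029,0.0051,0,0,0],[0,0.0021,0.0055,0,0,0],[0,0.0013,0.0057,0,0,0],[0,0.0004,0.0059,0,0,0]]}'; python3 drive.py '{"motion":[[0,0,0,0,0,0],[0,0,0,0,0,0]]}'; python3 to.py .5526 -.014 .088 .0513
```

```text
time: 50.6
tool_pos: [0.5508, 0.0079, 0.2823]
tool_rot: [3.141, -0.0, 0.049]
contact_force: [0.0, 1.9, 0.8]
opening: 0.0098
grip_force: 6.0
time: 51.27
tool_pos: [0.5519, -0.0149, 0.2454]
tool_rot: [-3.139, 0.0, 0.049]
contact_force: [-1.5, 10.3, 8.7]
opening: 0.01
grip_force: 6.0
time: 51.43
tool_pos: [0.5518, -0.0147, 0.2447]
tool_rot: [-3.14, 0.001, 0.05]
contact_force: [1.8, 7.6, -2.2]
opening: 0.0097
grip_force: 6.0
g [ 0.5516 -0.0145  0.0857] yaw 0.05 q [-0.17  0.57  1.65  0.    0.93  1.35] F [ 1.8  7.6 -2.2]
  -> turn [-0.002  0.001 -0.002] then shift (tool axes after) [ 0.0009 -0.0007 -0.0023] | before: [ 0.0009 -0.0007 -0.0023]
```

```bash
python3 drive.py '{"motion":[[0,-0.0007,0,0,0,0],[0,0,0,0,0,0],[0,0,0,0,0,0]]}' 0.024; python3 drive.py '{"motion":[[0,0,-0.012,0,0,0],[0,0,-0.02,0,0,0],[0,0,-0.02,0,0,0],[0,0,0,0,0,0]]}' >/dev/null;  python3 drive.py '{"motion":[[0,0,0,0,0,0],[0,0,0,0,0,0],[0,0,0,0,0,0],[0,0,0,0,0,0]]}' 0; python3 to.py .5526 -.0137 .076 .0513
```

```text
time: 51.68
tool_pos: [0.5518, -0.0153, 0.2453]
tool_rot: [3.141, 0.001, 0.05]
contact_force: [-0.6, 1.1, 0.1]
opening: 0.0221
grip_force: 0.0
time: 52.35
tool_pos: [0.5516, -0.0151, 0.2966]
tool_rot: [-3.141, 0.002, 0.049]
contact_force: [0.8, 1.0, -0.3]
opening: 0.0025
grip_force: 0.0
g [ 0.5513 -0.0151  0.1376] yaw 0.049 q [-0.17  0.5   1.6  -0.    1.05  1.36] F [ 0.8  1.  -0.3]
  -> turn [-0.     0.002 -0.002] then shift (tool axes after) [ 0.001  -0.0013  0.0616] | before: [ 0.0012 -0.0013  0.0616]
```

```bash
python3 drive.py '{"motion":[[0,-0.001,0.01,0,0,0],[0,0,0.008,0,0,0],[0,0,0.004,0,0,0],[0,0,0.0025,0,0,0],[0,0,0,0,0,0],[0,0,0,0,0,0]]}';  python3 drive.py '{"motion":[[0,0,-0.02,0,0,0],[0,0,-0.03,0,0,0],[0,0,-0.04,0,0,0],[0,0,-0.03,0,0,0],[0,0,0,0,0,0],[0,0,0,0,0,0]]}' 0.05; python3 - <<'E'
import cv2
from look import look
from crop import *
look("l10",(60,180,160,270),(150,80,310,200),4,2.4)
t=cv2.imread('pics/l10_top.png');s=cv2.imread('pics/l10_side.png')
cv2.imwrite('pics/l10.png',hstack(np.vstack([crop(t,352,190,452,290,4),cv2.resize(crop(t,220,170,340,245,3.3),(400,195))]),crop(s,183,170,323,384,2.8))[:600,:800])
d=cv2.absdiff(t,cv2.imread('pics/top0raw.png'))[190:290,352:452].max(2); print("tray diff",(d>40).sum())
E
```

```text
time: 52.85
tool_pos: [0.5513, -0.0139, 0.2731]
tool_rot: [-3.141, 0.002, 0.05]
contact_force: [-4.0, 0.9, 6.0]
opening: 0.0003
grip_force: 3.2
time: 53.35
tool_pos: [0.552, -0.014, 0.3945]
tool_rot: [3.141, -0.003, 0.049]
contact_force: [-0.4, 0.4, -1.2]
opening: 0.036
grip_force: 0.0
tray diff 4328
```

View pics/l10.png

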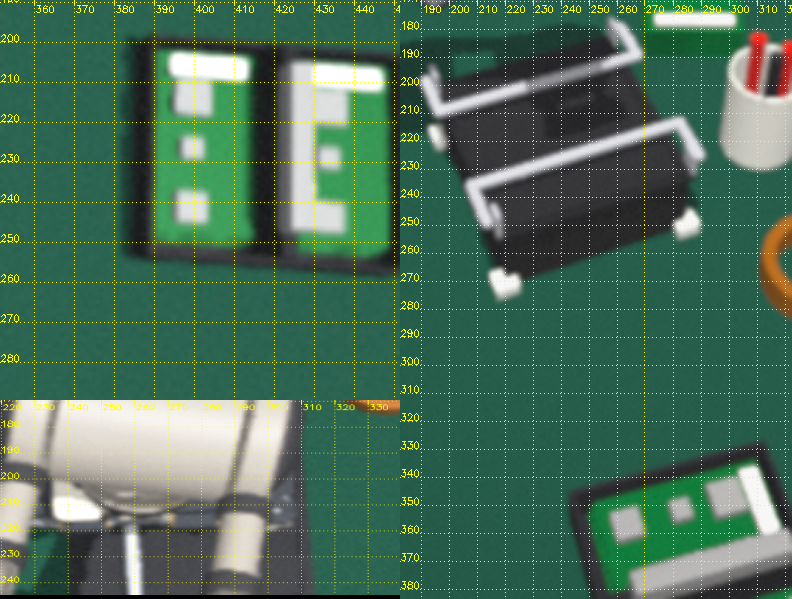

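Both bails lie in. They were pressed at z≈0.095 with 6 N. The tray has been knocked about 4 cm: its bar now runs from (427,205) to (427,247) in the top view. I'll take an enlarged crop of the tray from both views.

```bash
python3 - <<'E'
import cv2
from crop import *
t=cv2.imread('pics/l10_top.png');s=cv2.imread('pics/l10_side.png')
a=crop(t,376,192,472,270,4.2); b=crop(s,240,324,340,384,4)
cv2.imwrite('pics/tr2.png',hstack(a,b)[:600,:800]); print(a.shape,b.shape)
E
```

```text
(328, 403, 3) (240, 400, 3)
```

View pics/tr2.png

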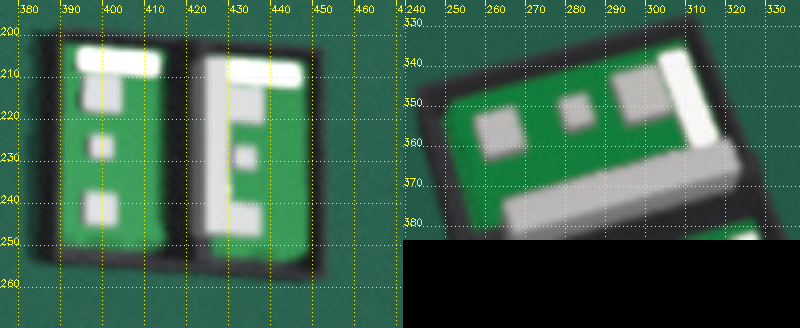

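The tray's grip bar shows its top face in both views. In the top view the ends are at (427.2,205) and (427.4,247); in the side view they are at about (321,361.5) and (266.5,376).

```bash
python3 - <<'E'
from geo import *
for a,b in [((427.2,205.1),(321.2,361.5)),((427.4,247.0),(266.5,376))]: print(*[np.round(v,4) for v in tri(np.array(a),np.array(b))])
m=lambda *a:np.array(a)/1000
o=[("top",(427.2,205.1),m(55,0,82)),("top",(427.4,247.0),m(-55,0,82)),("side",(321.2,361.5),m(55,0,82)),("side",(266.5,376),m(-55,0,82)),
("top",(452.2,203.4),m(75,-88,40)),("top",(452.2,257.5),m(-75,-88,40)),("side",(312.3,327.2-.5+0),m(75,88,40)),("side",(244,346),m(-75,88,40))]
q,r=fit(o,[.5,-.4,0]); print(q.round(4)); print(r.round(1).tolist())
print("reach",np.hypot(*q[:2]))
E
python3 to.py .55 -.40 .25 0
```

```text
[ 0.5848 -0.4556  0.0837] 0.653
[ 0.4781 -0.4482  0.0871] 0.3926
[ 0.5323 -0.4522 -0.0665]
[[-0.3, -0.1], [-0.6, 0.0], [1.5, -0.0], [-0.7, 1.5], [0.0, -0.7], [0.6, 0.4], [0.4, -0.1], [-1.2, -1.0]]
reach 0.6984380696742098
g [ 0.5512 -0.014   0.2328] yaw 0.049 q [-0.16  0.4   1.47 -0.    1.27  1.36] F [0.1 0.5 0.1]
  -> turn [-0.     0.002  0.049] then shift (tool axes after) [-0.0015  0.386  -0.0172] | before: [-0.0206  0.3854 -0.0174]
```

```bash
python3 drive.py '{"motion":[[-0.001,0.02,0,0,0,0.058],[-0.001,0.034,0,0,0,0.058],[-0.001,0.034,0,0,0,0],[-0.001,0.034,0,0,0,0],[-0.001,0.034,0,0,0,0],[-0.001,0.034,0,0,0,0],[-0.001,0.034,0,0,0,0],[-0.001,0.034,0,0,0,0]]}' 0.05 >/dev/null; python3 drive.py '{"motion":[[0,0.034,0,0,0,0],[0,0.034,0,0,0,0],[0,0.034,0,0,0,0],[0,0.034,0,0,0,0],[0,0.034,0,0,0,0],[0,0,0,0,0,0],[0,0,0,0,0,0],[0,0,0,0,0,0]]}'; python3 to.py .5323 -.4522 .072 -.0665
```

```text
time: 54.78
tool_pos: [0.5196, -0.4405, 0.391]
tool_rot: [-3.139, 0.003, -0.067]
contact_force: [-0.3, 0.4, 0.5]
opening: 0.0498
grip_force: 0.0
g [ 0.5193 -0.44    0.232 ] yaw -0.067 q [-0.82  0.65  1.05  0.    1.45  0.82] F [-0.3  0.4  0.5]
  -> turn [-0.003  0.003 -0.   ] then shift (tool axes after) [0.0134 0.0108 0.16  ] | before: [0.0138 0.0113 0.16  ]
```

```bash
python3 drive.py '{"motion":[[0.0134,0.0108,0,0,0,0],[0,0,0.03,0,0,0],[0,0,0.035,0,0,0],[0,0,0.03,0,0,0],[0,0,0.02,0,0,0],[0,0,0,0,0,0],[0,0,0,0,0,0]]}'>/dev/null; python3 to.py .5323 -.4522 .072 -.0665; python3 drive.py '{"motion":[[0,0,0.015,0,0,0],[0,0,0.015,0,0,0],[0,0,0.01,0,0,0],[0,0,0.005,0,0,0],[0,0,0,0,0,0]]}'; python3 to.py .5323 -.4522 .072 -.0665;
```

```text
g [ 0.5325 -0.4507  0.1184] yaw -0.065 q [-0.81  0.77  1.14  0.    1.24  0.82] F [0.7 0.3 1.5]
  -> turn [-0.002  0.002  0.002] then shift (tool axes after) [-0.0004  0.0012  0.0464] | before: [-0.0003  0.0013  0.0464]
time: 55.78
tool_pos: [0.5325, -0.4522, 0.2333]
tool_rot: [-3.141, 0.0, -0.066]
contact_force: [0.4, 0.1, -0.6]
opening: 0.0497
grip_force: 0.0
g [ 0.5325 -0.4521  0.0743] yaw -0.066 q [-0.81  0.81  1.18  0.    1.15  0.82] F [ 0.4  0.1 -0.6]
  -> turn [-0.  0.  0.] then shift (tool axes after) [-0.0002  0.      0.0023] | before: [-0.0002  0.      0.0023]
```

```bash
python3 drive.py '{"motion":[[0,0,0.0025,0,0,0],[0,0,0,0,0,0],[0,0,0,0,0,0],[0,0,0,0,0,0],[0,0,0,0,0,0],[0,0,0,0,0,0],[0,0,0,0,0,0],[0,0,0,0,0,0]]}' 0 40; python3 drive.py '{"motion":[[0,0,0,0,0,0],[0,0,0,0,0,0],[0,0,-0.01,0,0,0],[0,0,-0.02,0,0,0],[0,0,-0.03,0,0,0],[0,0,-0.03,0,0,0],[0,0,-0.03,0,0,0],[0,0,-0.01,0,0,0]]}'; python3 drive.py '{"motion":[[0,0,-0.01,0,0,0],[0,0,0,0,0,0],[0,0,0,0,0,0]]}'; python3 to.py .556 -.0587 .21 .0513
```

```text
time: 56.45
tool_pos: [0.5324, -0.4527, 0.2311]
tool_rot: [3.141, -0.001, -0.067]
contact_force: [-0.4, -1.6, 1.7]
opening: 0.0159
grip_force: 40.0
time: 57.12
tool_pos: [0.5326, -0.4525, 0.3658]
tool_rot: [3.137, -0.005, -0.066]
contact_force: [0.6, -0.2, -2.4]
opening: 0.0157
grip_force: 40.0
time: 57.37
tool_pos: [0.5322, -0.4523, 0.369]
tool_rot: [-3.14, 0.002, -0.067]
contact_force: [0.1, 0.7, -4.3]
opening: 0.0157
grip_force: 40.0
g [ 0.5319 -0.452   0.21  ] yaw -0.067 q [-0.81  0.7   1.02 -0.    1.43  0.82] F [ 0.1  0.7 -4.3]
  -> turn [-0.002  0.002 -0.118] then shift (tool axes after) [ 0.044  -0.3919 -0.    ] | before: [-0.0024 -0.3943  0.0007]
```

```bash
for i in 1 2; do python3 drive.py '{"motion":[[0,-0.02,0,0,0,0],[0,-0.03,0,0,0,0],[0,-0.03,0,0,0,0],[0,-0.03,0,0,0,0],[0,-0.03,0,0,0,0],[0,-0.03,0,0,0,0],[-0.0024,-0.027,0,0,0,0]]}'; done; python3 drive.py '{"motion":[[0,0,0,0,0,-0.04],[0,0,0,0,0,-0.04],[0,0,0,0,0,-0.038],[0,0,0,0,0,0],[0,0,0,0,0,0],[0,0,0,0,0,0]]}' >/dev/null;  python3 to.py .556 -.0587 .167 .0513
```

```text
time: 57.95
tool_pos: [0.5428, -0.2538, 0.3681]
tool_rot: [-3.139, 0.004, -0.066]
contact_force: [0.0, 0.7, -4.0]
opening: 0.0156
grip_force: 40.0
time: 58.53
tool_pos: [0.5534, -0.0572, 0.3684]
tool_rot: [-3.141, 0.004, -0.066]
contact_force: [0.9, -0.8, -3.7]
opening: 0.0154
grip_force: 40.0
g [ 0.5532 -0.0591  0.2106] yaw 0.05 q [-0.24  0.43  1.49 -0.    1.22  1.28] F [ 0.1 -0.3 -4. ]
  -> turn [-0.001  0.002 -0.001] then shift (tool axes after) [ 0.0024 -0.0003  0.0436] | before: [ 0.0025 -0.0003  0.0436]
```

```bash
python3 drive.py '{"motion":[[0.0024,0,0.01,0,0,0],[0,0,0.01,0,0,0],[0,0,0.01,0,0,0],[0,0,0.005,0,0,0],[0,0,0.004,0,0,0],[0,0,0,0,0,0],[0,0,0,0,0,0]]}';  python3 drive.py '{"motion":[[0,0,0.002,0,0,0],[0,0,0.002,0,0,0],[0,0,0.0015,0,0,0],[0,0,0,0,0,0],[0,0,0,0,0,0]]}'; python3 to.py .556 -.0587 .167 .0513
```

```text
time: 59.62
tool_pos: [0.5562, -0.059, 0.3315]
tool_rot: [-3.142, 0.0, 0.051]
contact_force: [0.5, 0.0, -4.7]
opening: 0.0155
grip_force: 40.0
time: 60.03
tool_pos: [0.5561, -0.0589, 0.3263]
tool_rot: [3.141, -0.0, 0.051]
contact_force: [0.3, -0.1, -4.5]
opening: 0.0159
grip_force: 40.0
g [ 0.5561 -0.0589  0.1673] yaw 0.051 q [-0.24  0.48  1.54 -0.    1.12  1.28] F [ 0.3 -0.1 -4.5]
  -> turn [ 0. -0.  0.] then shift (tool axes after) [-0.0001 -0.0002  0.0003] | before: [-0.0001 -0.0002  0.0003]
```

```bash
python3 drive.py '{"motion":[[0,0,0.0007,0,0,0],[0,0,0,0,0,0],[0,0,0,0,0,0]]}'|grep -E "pos|contact"; python3 drive.py '{"motion":[[0,0,0.0007,0,0,0],[0,0,0,0,0,0],[0,0,0,0,0,0]]}'|grep -E "pos|contact"; python3 drive.py '{"motion":[[0,0,0.0006,0,0,0],[0,0,0,0,0,0],[0,0,0,0,0,0]]}'|grep -E "pos|contact"
```

```text
tool_pos: [0.5561, -0.0589, 0.3261]
contact_force: [-1.5, 0.2, 2.2]
tool_pos: [0.5561, -0.0589, 0.3261]
contact_force: [-4.3, 0.2, 7.7]
tool_pos: [0.556, -0.0589, 0.326]
contact_force: [-5.7, 2.0, 10.4]
```

The tray is resting on the arms, with its underside at about 0.095 m. I'll release it, rise and look.

```bash
python3 drive.py '{"motion":[[0,0,-0.001,0,0,0],[0,0,0,0,0,0],[0,0,0,0,0,0],[0,0,0,0,0,0],[0,0,0,0,0,0]]}' 0.05; python3 drive.py '{"motion":[[0,0,-0.01,0,0,0],[0,0,-0.02,0,0,0],[0,0,-0.03,0,0,0],[0,0,-0.04,0,0,0],[0,0,-0.03,0,0,0]]}' >/dev/null; python3 drive.py '{"motion":[[0,0.03,0,0,0,0],[0,0.035,0,0,0,0],[0,0.035,0,0,0,0],[0,0.035,0,0,0,0],[0,0.035,0,0,0,0],[0,0.035,0,0,0,0],[0,0.035,0,0,0,0],[0,0,0,0,0,0]]}'; python3 drive.py '{"motion":[[0,0.035,0,0,0,0],[0,0.035,0,0,0,0],[0,0,0,0,0,0],[0,0,0,0,0,0]]}'; python3 - <<'E'
import cv2
from look import look
from crop import *
look("l11",(60,180,160,270),(150,80,310,200),4,2.4)
t=cv2.imread('pics/l11_top.png');s=cv2.imread('pics/l11_side.png')
cv2.imwrite('pics/l11.png',hstack(np.vstack([crop(t,215,160,335,260,3.3),cv2.resize(crop(t,55,175,165,265,2.4),(396,270))]),crop(s,145,80,305,300,2.5))[:600,:800])
E
```

```text
time: 61.2
tool_pos: [0.5562, -0.059, 0.325]
tool_rot: [3.142, 0.0, 0.051]
contact_force: [0.3, 0.1, 0.0]
opening: 0.0441
grip_force: 0.0
time: 62.28
tool_pos: [0.5676, -0.3045, 0.4547]
tool_rot: [3.139, 0.001, 0.046]
contact_force: [0.1, 0.3, -0.2]
opening: 0.0498
grip_force: 0.0
time: 62.62
tool_pos: [0.5717, -0.3699, 0.4547]
tool_rot: [-3.141, 0.001, 0.049]
contact_force: [0.4, 2.0, -1.0]
opening: 0.0499
grip_force: 0.0
```

View pics/l11.png

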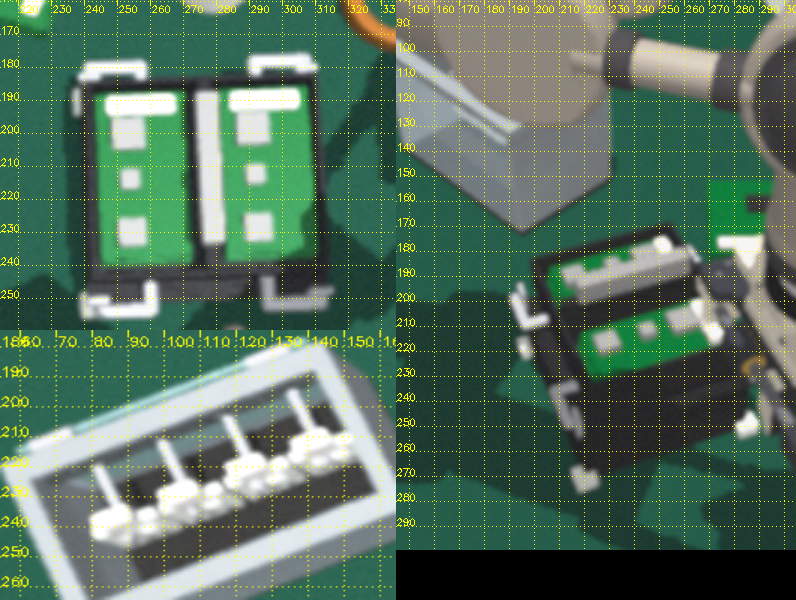

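The tray sits square and centred over the tote on both level bail arms, with its bar running from (276,188) to (278,232) in the top view. All four gauges still hang on their hooks, and the arm is clear, so I'm handing in.

```bash
python3 drive.py '{"motion":[[0,0,0,0,0,0],[0,0,0,0,0,0],[0,0,0,0,0,0]]}' | head -2; python3 -c "
from cell import robot
print(robot.hand_in())"
```

```text
time: 62.97
tool_pos: [0.5723, -0.3674, 0.4559]
the job is handed in; nothing more can be done
None
```

The job is handed in at about 63 s, with no verdict returned: all four gauges hang on their own hooks, both bail arms are fully in, and the tray rests centred and square on them with the arm clear.

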